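Load and close the stencil jig, then put the ink knives away

ROBOT

A 7-joint arm with a two-finger parallel gripper is mounted at the origin on a cart in front of the work surface, level with it; the furniture and walls round the work are solid. World frame = base frame: x ahead of the robot, y to its left, z up, the work surface at z = 0. Lengths are in m, angles in rad, forces in N, time in s.
With the tool pointing down it reaches from about 0.425 to 0.95 m from the base axis. Payload 16.7 kg.
Tool frame: the origin (TCP) lies on the centre line of the jaws, within the pads' length; the fingertips stand 11 mm ahead of it and the grasp point (between the pads) lies 8 mm behind it; z points along the fingers, y is the line along which they close (so a half turn about z gives the same grasp; the last joint's range is limited). The gripper opens to 94 mm and grips with 3 to 60 N. Pads are 16 mm wide; open, the fingers measure 119 mm over their backs; the gripper's body (75 mm by 177 mm) begins 78 mm behind the grasp point.
Start: joints at [1.175, 0.426, 0.074, 1.606, -0.034, 1.111, -0.067], TCP at [0.165, -0.655, 0.216] pointing down, gripper open.
Joint ranges: [-2.85, 2.85], [-0.5, 2.14], [-1.23, 1.37], [0.21, 2.46], [-1.02, 4.16], [0.16, 2.05], [-2.73, 2.73]. Speed limits (rad/s): [1.89, 1.89, 2.39, 2.39, 3.01, 3.01, 3.01].

INTERFACE

Orientations are given as a rotation vector (axis times angle).
In Python, from cell import env gives the robot as it stands.
- The arm moves only by the tool send_rows, never from a script. Its argument "steps" is text: rows parted by semicolons, each of 5 numbers parted by spaces: the closure, from 0 (fully open) to 1 (shut), then the shift along the tool's x, y, z in mm, then the turn about the tool's z in rad. In form: gripper dx dy dz yaw; .... A call has 1 to 12 rows; each row is the pose to reach, as a shift and turn from the pose commanded when the call began, along the tool's axes at that moment; what a row does not reach only later rows make up. A row lasts 1/8 s, in which the tool goes at most 62.5 mm and 10.7 degrees, less where a joint would pass 70% of its speed; a pose out of reach is approached as far as the arm can. A call with a gripper value outside its range is refused whole. The fingers move at their own pace and stop on an object; the grip force is fixed at half the most. Time passes only in rows, so rows that repeat a pose let the fingers close. It gives the time, the measured TCP pose, the force, the opening and the grip force at its end, in the units of the state.
- env.sense(): the state, without advancing time (a new reading comes with each control period).
- env.camera(name): name is "side" or "top"; returns a dict with "frame" (384x512x3 uint8, blue, green, red), "intrinsics" (3x3 intrinsics, pixels), "k1" (the pictures are not rectified: a ray, as slopes to the right and down, at radius r is drawn at 1 + k1 r^2 times it, then the intrinsics apply), "R" (3x3) and "t" (3): a world point X has camera coordinates R X + t. Camera axes: x right, y down, z forward; pixel columns grow to the right and rows downward; lengths in m; the calibration is good to about 2 mm. A picture is of the moment at which its call begins. There is no depth.
- env.hand_in(): hands the job in; it is judged then, once.
Trained networks look in a picture, given as the dict that the camera call returned (one of the last four; its "shot" number tells which), for a name from the list of things; names that differ only in an ending like _2 or _b are one class to them, and where a whole thing is asked for, a point or a joint stands for the part that bears it (a point fixed in the world has none). Each returns a list of dicts, best first, with "score" (0 to 1); they miss things now and then, are a little off and sometimes report something else, mostly with a low value. They report only what shows in the picture. A call takes as long as a camera call.
- env.masks_of(picture, name): "region" (384x512 bool, what is visible of it) and "xy" ([column, row] in pixels, amid what is visible of it).
- env.landmark_of(picture, name): "xy" ([column, row] in pixels: a listed point, or the origin of a listed thing).
The state is a dict: "time": time; "q": joint angles; "qd": joint speeds; "joint_torque": joint torques, N m; "eef_pos": TCP position; "tool_rot": TCP orientation; "ft_force": force on the tool from outside, world axes, zero at the start; "wrist_torque": the same for the moment, N m; "gripper_width": opening from 0.0 (shut) to 1.0 (fully open); "gripper_force": force on a finger pad.
Only numpy, scipy, OpenCV 4.12 (cv2) and the standard library are available. Lean on these libraries where they do the work, as an engineer would, in place of code of your own. Each camera call takes 0.05 s, during which the arm holds its last target. There are 200 camera calls.

TASK

Get the stencil jig ready to print: lay every wooden blank that is on the table flat in a pocket of the jig (any pockets, one each), then lower the stencil plate level onto both locating pins until it rests fully home, without letting it drop, and swing both clamp arms right in over the plate. Slide both ink knives, blade first, each into a slot of the knife block until the handle meets the block, and leave the ink bottle beside the jig standing where it is.

Things in the scene. Friction and masses are not known exactly. Their poses are not given: they have to be found in the camera images.
- jig: the fixed stencil jig: aluminium base 172 (x) x 252 (y) x 12 mm, origin at the centre of its underside on the table, yaw within 0.2 rad of 0. On it lies a grey nest plate 6 mm thick (top 18 mm above the table) with four pockets 74 (x) x 48 (y) mm, mouths chamfered. Black rests 16 mm across at x +-70, y 0, top 30 mm above the table. Clamps stand at the front left and back right.
- left_pin (a point): foot of the left locating pin (jig x 0, y +78 mm, 30 mm above the table, on a round post 24 mm across): steel, 10 mm in diameter, 22 mm tall, straight for the first 13 mm, then tapering to 4.4 mm at the tip, 52 mm above the table
- right_pin (a point): foot of the right locating pin (jig x 0, y -78 mm), like the left one
- nest0 (a point): floor centre of the front left pocket (jig x -42, y +40 mm, 12 mm above the table); axes as the jig
- nest1 (a point): floor centre of the front right pocket (jig x -42, y -40 mm); axes as the jig
- nest2 (a point): floor centre of the back left pocket (jig x +42, y +40 mm); axes as the jig
- nest3 (a point): floor centre of the back right pocket (jig x +42, y -40 mm); axes as the jig
- jig_seat (a point): point midway between the two pins, 30 mm above the table, where the centre of the stencil plate's underside comes when it is home; axes as the jig
- blank0: wooden blank 0, a beech block 70 (x) x 44 (y) x 16 (z) mm, about 50 g; origin at the centre of its underside; grasp it across its 44 mm width. It has 2 mm of play all round in a pocket and stands 10 mm proud of the nest plate there; blanks in left and right pockets are 36 mm apart. Two to four blanks are present.
- blank1: wooden blank 1, a beech block 70 (x) x 44 (y) x 16 (z) mm, about 50 g; origin at the centre of its underside; grasp it across its 44 mm width. It has 2 mm of play all round in a pocket and stands 10 mm proud of the nest plate there; blanks in left and right pockets are 36 mm apart. Two to four blanks are present.
- blank2: wooden blank 2, a beech block 70 (x) x 44 (y) x 16 (z) mm, about 50 g; origin at the centre of its underside; grasp it across its 44 mm width. It has 2 mm of play all round in a pocket and stands 10 mm proud of the nest plate there; blanks in left and right pockets are 36 mm apart. Two to four blanks are present.
- blank3: wooden blank 3, a beech block 70 (x) x 44 (y) x 16 (z) mm, about 50 g; origin at the centre of its underside; grasp it across its 44 mm width. It has 2 mm of play all round in a pocket and stands 10 mm proud of the nest plate there; blanks in left and right pockets are 36 mm apart. Two to four blanks are present.
- stencil_plate: steel stencil plate, 168 (x) x 180 (y) x 6 mm, about 0.45 kg, four openings of 47 x 25 mm, lying flat; origin at the centre of its underside, z up. Pin holes at y +78 (round, 11.5 mm) and y -78 mm (slotted, 15.5 mm in x, 11.5 in y), each in a brass bush 23 mm across standing 8 mm above the plate; fits either way round
- plate_handle (a point): centre of the plate's bridge handle, over its origin, 47 mm above its underside: a black bar along the plate's y, 16 mm wide (x), 98 mm long, 18 mm high, on two 12 mm columns at y +-36 mm
- left_clamp (a joint): angle of the left clamp arm about its upright pivot, rad: 0 = fully in over the plate (pointing to the jig's -y), at its stop; grows anticlockwise seen from above, to 2.4 at the outer stop; starts swung out at 1.6 to 2.1. Stays where it is left (about 1 N at the knob moves it). The arm passes 3 mm above a plate that is home.
- right_clamp (a joint): angle of the right clamp arm, rad: 0 = fully in over the plate (arm pointing to the jig's +y), at its stop; grows anticlockwise seen from above to 2.4; starts at 1.6 to 2.1; otherwise as the left one
- left_clamp_knob (a point): middle of the upright black knob at the end of the left clamp arm: round, 18 mm in diameter, from 49 to 79 mm above the table, this point 64 mm above the table and 41 mm from the pivot axis, which stands at jig x -44, y +110 mm
- right_clamp_knob (a point): the same point on the right clamp's knob; this arm's pivot axis stands at jig x +44, y -110 mm
- ink_knife0: the left of two like ink knives, about 0.11 kg, lying flat: wooden handle 20 mm wide, 17 mm high from x -95 to 0; flat steel blade 40 mm wide, 4 mm thick (4 to 8 mm above the underside) from x 0 to +90, only 24 mm wide for the first 16 mm. Origin where blade meets handle, on the underside; x to the blade's tip, z up. It balances about 35 mm behind the origin
- ink_knife1: the right of two like ink knives, about 0.11 kg, lying flat: wooden handle 20 mm wide, 17 mm high from x -95 to 0; flat steel blade 40 mm wide, 4 mm thick (4 to 8 mm above the underside) from x 0 to +90, only 24 mm wide for the first 16 mm. Origin where blade meets handle, on the underside; x to the blade's tip, z up. It balances about 35 mm behind the origin
- knife_block: fixed wooden knife block 33 mm high, yaw within 0.15 rad of 0: board 170 x 124 x 10 mm, two empty level slots side by side under a roof, mouths facing -x, a bare ledge of 70 mm in front of them. Origin on the underside below the mouths, x into the slots.
- slot0 (a point): floor centre of the left slot's mouth (block y +29 mm), 10 mm above the table; axes as the block. The slot is 50 mm wide, 13 mm high, 95 mm deep; a knife that is home has its origin here, its handle lying on the ledge and too high to enter the slot
- slot1 (a point): the same point of the right slot (block y -29 mm)
- ink_bottle_teal: short ink bottle 68 mm across and 88 mm high, standing behind the stencil plate at the left of the jig; origin at its underside; leave alone

How it is judged:
By the outcome, as a careful person would: the job done as asked, in the order asked, and still so for the second after the job is handed in, with the robot touching nothing.
Of blank0, blank1, blank2, blank3 only 2 to 4 are there at a start; the rules pass over those that are not, and their reading is None.
At some moment in a run one of stencil_plate, ink_knife0 may be knocked a few centimetres aside while the robot is not near it.
It also fails if it takes over 210 s, if anything falls off the work surface, if the arm or the gripper's body presses on something with over 40 N, if the wrist force passes 120 N, or if a joint passes its speed limit or range.

## Working session

There is one attempt and no reset: what is moved stays moved. The work goes in short steps, Python scripts to look and compute and a tool call to move; the robot and the scene stay as the last step left them, time stands still between calls to the robot, and variables do not carry over. Pictures are saved under pics/ and viewed, at most 14 in all, crops included, and the job is handed in when it is done.

Besides the shell and the picture viewer there is one more tool, called after "Call:" by a JSON object that holds its "name" and its "arguments", one argument or row to a line. send_rows: Moves the arm, as the interface text tells. Its arguments: {"type":"object","properties":{"steps":{"type":"string"}},"required":["steps"]}

```bash
ls; mkdir -p pics
cat > h.py <<'E'
import numpy as np, cv2
from cell import env
from scipy.spatial.transform import Rotation as Ro
def ray(c,uv):
    K=np.array(c["intrinsics"]);k=c["k1"]
    d=np.array([(uv[0]-K[0,2])/K[0,0],(uv[1]-K[1,2])/K[1,1]]);p=d.copy()
    for _ in range(20): p=d/(1+k*(p@p))
    R=np.array(c["R"]);t=np.array(c["t"])
    return -R.T@t, R.T@np.array([p[0],p[1],1.])
def at(c,uv,z):
    o,d=ray(c,uv); return o+d*(z-o[2])/d[2]
def proj(c,X):
    R=np.array(c["R"]);t=np.array(c["t"]);K=np.array(c["intrinsics"])
    Y=(R@np.atleast_2d(X).T).T+t; p=Y[:,:2]/Y[:,2:]
    p=p*(1+c["k1"]*(p**2).sum(1,keepdims=True)); return p@K[:2,:2].T+K[:2,2]
def rect(c,region,z):
    """minimal rectangle of region's outline carried to height z: centre, sizes, yaw of long side"""
    cs,_=cv2.findContours(region.astype(np.uint8),cv2.RETR_EXTERNAL,cv2.CHAIN_APPROX_NONE)
    k=max(cs,key=cv2.contourArea)[:,0]
    P=np.array([at(c,p,z)[:2] for p in k.astype(float)])
    (cx,cy),(w,h),a=cv2.minAreaRect((P*1000).astype(np.float32))
    if w<h: w,h,a=h,w,a+90
    a=(np.radians(a)+np.pi/2)%np.pi-np.pi/2
    return np.round([cx,cy,w,h],1),round(a,3)
E
python3 - <<'E'
from h import *
for n in("top","side"):
    c=env.camera(n); cv2.imwrite(f"pics/{n}0.png",cv2.resize(c["frame"],None,fx=1.5,fy=1.5)); 
    print(n,np.round(-np.array(c["R"]).T@c["t"],3),np.round(c["intrinsics"],1).tolist(),c["k1"])
    for m in ["left_pin","right_pin","nest0","nest1","nest2","nest3","blank0","stencil_plate","plate_handle","left_clamp_knob","right_clamp_knob","ink_knife0","ink_knife1","knife_block","slot0","slot1","ink_bottle_teal","jig"]:
        print(m,[(np.round(r["xy"],1).tolist(),round(r["score"],2)) for r in env.landmark_of(c,m)[:6]])
s=env.sense();print(s["time"],s["eef_pos"],s["tool_rot"],s["ft_force"],s["gripper_width"])
E
```

```text
pics
top [ 0.363 -0.025  1.233] [[399.7, 0.0, 257.9], [0.0, 399.7, 192.8], [0.0, 0.0, 1.0]] -0.11787810764778095
left_pin [([147.6, 213.3], 0.55)]
right_pin [([245.2, 163.4], 0.55), ([354.9, 220.3], 0.3)]
nest0 [([231.9, 152.4], 0.79), ([231.8, 179.3], 0.71), ([256.4, 181.1], 0.55)]
nest1 [([231.9, 152.4], 0.79), ([231.8, 179.3], 0.71), ([256.4, 181.1], 0.55)]
nest2 [([231.9, 152.4], 0.79), ([231.8, 179.3], 0.71), ([256.4, 181.1], 0.55)]
nest3 [([231.9, 152.4], 0.79), ([231.8, 179.3], 0.71), ([256.4, 181.1], 0.55)]
blank0 [([242.4, 231.1], 0.87), ([213.6, 236.0], 0.8), ([297.3, 234.7], 0.67), ([245.4, 164.7], 0.67)]
stencil_plate [([146.8, 210.0], 0.86)]
plate_handle [([144.6, 210.5], 0.97)]
left_clamp_knob [([202.1, 158.9], 0.39)]
right_clamp_knob [([280.6, 165.8], 0.5)]
ink_knife0 [([319.7, 222.9], 0.87), ([356.6, 222.3], 0.78)]
ink_knife1 [([319.7, 222.9], 0.87), ([356.6, 222.3], 0.78)]
knife_block [([340.3, 155.1], 0.73)]
slot0 [([346.5, 155.4], 0.92), ([330.7, 156.9], 0.72)]
slot1 [([346.5, 155.4], 0.92), ([330.7, 156.9], 0.72)]
ink_bottle_teal [([176.2, 153.3], 0.77)]
jig [([24
[... 990 characters left out ...]
late_handle [([281.5, 280.1], 0.81), ([222.3, 177.1], 0.5)]
left_clamp_knob [([222.9, 236.3], 0.55), ([283.0, 297.2], 0.33)]
right_clamp_knob [([228.0, 186.1], 0.42)]
ink_knife0 [([280.2, 170.3], 0.64), ([282.7, 181.1], 0.59)]
ink_knife1 [([280.2, 170.3], 0.64), ([282.7, 181.1], 0.59)]
knife_block [([223.1, 176.7], 0.84)]
slot0 [([222.8, 170.3], 0.84), ([220.3, 178.7], 0.73)]
slot1 [([222.8, 170.3], 0.84), ([220.3, 178.7], 0.73)]
ink_bottle_teal [([209.7, 274.5], 0.58)]
jig [([228.8, 227.4], 0.55), ([244.7, 215.0], 0.47), ([296.1, 198.3], 0.34)]
1.9 [ 0.16488126 -0.65450532  0.21645643] [-3.11762982e+00 -3.86610153e-01 -6.70421157e-05] [ 0.01796567 -0.04883828  0.37101013] 0.9999416005725383
```

View pics/top0.png

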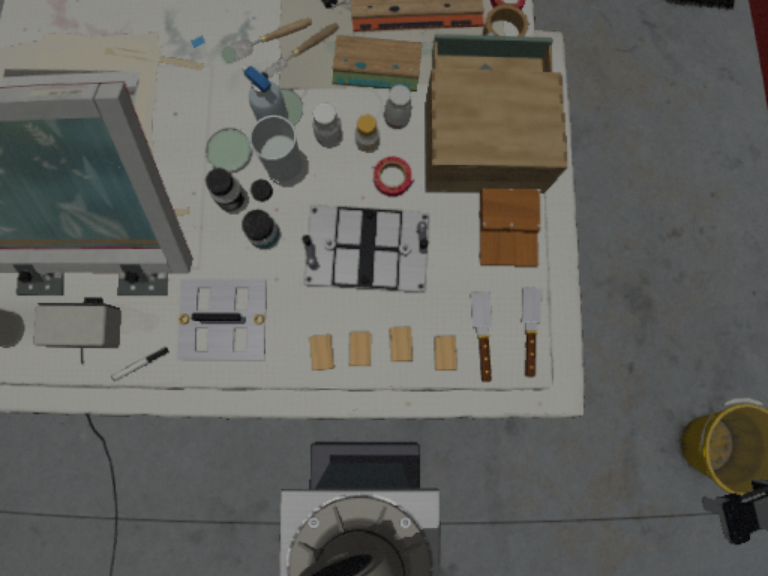

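View pics/side0.png

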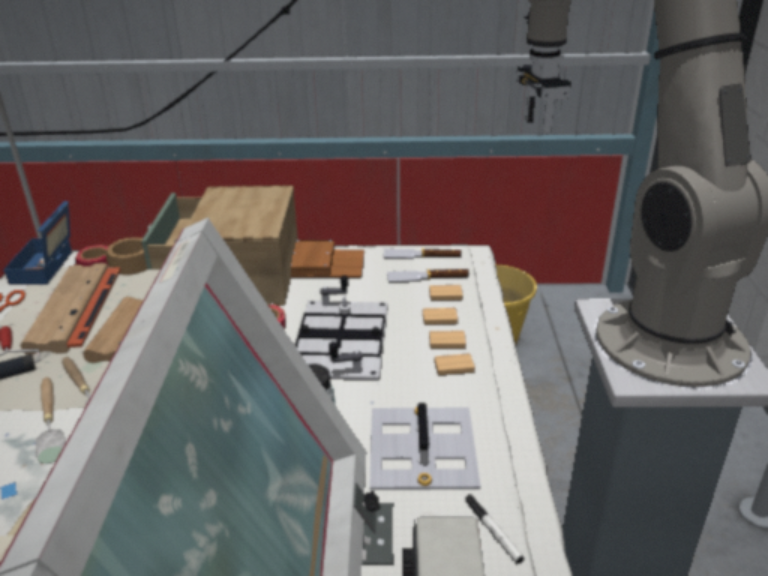

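Run:
```python
from h import *
c=env.camera("top")
np.save("c_top.npy",c,allow_pickle=True)
for m,z in [("blank0",.016),("stencil_plate",.006),("ink_knife0",.008),("knife_block",.02),("jig",.012),("plate_handle",.047),("left_clamp_knob",.079),("left_clamp",.05),("ink_bottle_teal",.08)]:
    for r in env.masks_of(c,m)[:6]:
        if r["score"]>.25: print(m,round(r["score"],2),np.round(r["xy"],1),int(r["region"].sum()),*rect(c,r["region"],z))
cv2.imwrite("pics/jig.png",cv2.resize(c["frame"][125:205,190:310],None,fx=6.5,fy=6.5,interpolation=cv2.INTER_CUBIC))
```

```text
blank0 0.67 [298.6 234.5] 331 [ 424.8 -169.3   68.4   44.3] 0.042
blank0 0.67 [240.6 231.3] 298 [432.1   5.   63.7  42.4] 0.003
blank0 0.57 [267.2 232.8] 331 [443.  -78.6  69.1  43.4] 0.058
blank0 0.56 [215.  233.3] 316 [425.8  81.2  70.7  41.9] 0.113
stencil_plate 0.78 [145.2 211.9] 2696 [492.  290.1 183.3 167.9] -1.567
stencil_plate 0.49 [241.7 165.8] 4239 [644.6  -5.1 259.4 176.1] 1.532
ink_knife0 0.97 [322.4 215.5] 495 [ 460.  -244.2  179.8   37.7] -0.023
ink_knife0 0.35 [298.  233.3] 306 [ 425.3 -169.4   67.6   43.2] -0.009
knife_block 0.93 [341.  152.8] 2115 [ 689.3 -310.6  172.9  132.2] -0.026
jig 0.82 [245.8 166.7] 4280 [644.5  -8.2 258.3 174.7] 1.513
plate_handle 0.92 [146.8 211.5] 2797 [487.8 278.4 179.  162.9] -1.563
plate_handle 0.36 [245.6 166.8] 4342 [635.6  -6.9 253.7 169.4] 1.52
left_clamp_knob 0.68 [202.4 164.8] 116 [623.1 102.   64.7  18.4] 0.163
left_clamp 0.66 [205.3 166.9] 62 [629.7 105.3  60.4  11.3] 0.216
left_clamp 0.5 [245.8 163.4] 4304 [634.3  -5.7 250.9 170. ] 1.51
ink_bottle_teal 0.74 [173.  152.3] 513 [664.  202.7  85.3  63. ] 0.79
```

View pics/jig.png

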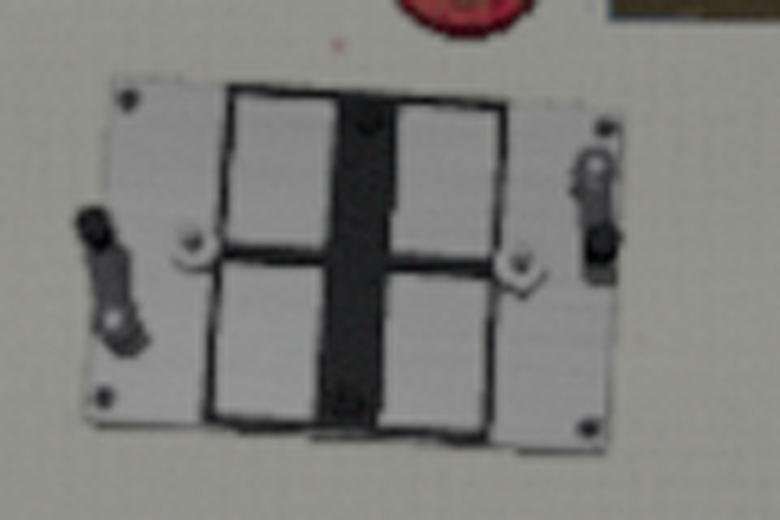

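```bash
cat > fit.py <<'E'
from h import *
from scipy.ndimage import map_coordinates
from scipy.optimize import minimize
def rc(cx,cy,w,h,z,s): return (cx,cy,w,h,z,s)
def samples(rects,off):
    I=[];O=[];S=[]
    for cx,cy,w,h,z,s in rects:
        for (nx,ny,L,D) in [(1,0,h,w/2),(-1,0,h,w/2),(0,1,w,h/2),(0,-1,w,h/2)]:
            t=np.linspace(-.42,.42,max(8,int(L/.004)))*L
            for k,d in((I,-off),(O,off)):
                x=cx+nx*(D+d)+(ny!=0)*t; y=cy+ny*(D+d)+(nx!=0)*t
                k.append(np.c_[x,y,np.full_like(x,z)])
            S.append(np.full(t.size,s/np.sqrt(len(t))))
    return np.vstack(I),np.vstack(O),np.concatenate(S)
def fit(c,rects,p0,ch=None,off=.003,z0=0.):
    f=c["frame"].astype(float); g=f.mean(2) if ch is None else f[:,:,ch]
    g=cv2.GaussianBlur(g,(0,0),.6)
    I,O,S=samples(rects,off)
    def val(P,p):
        R=np.array([[np.cos(p[2]),-np.sin(p[2])],[np.sin(p[2]),np.cos(p[2])]])
        Q=np.c_[P[:,:2]@R.T+p[:2],P[:,2]+z0]; u=proj(c,Q)
        return map_coordinates(g,[u[:,1],u[:,0]],order=1,mode="nearest")
    cost=lambda q:-np.sum(S*np.clip(val(I,p:=[q[0]/1000,q[1]/1000,q[2]/100])-val(O,p),-60,60))
    best=None
    for dx in(-5,0,5):
        for dy in(-5,0,5):
            q0=np.array([p0[0]*1000+dx,p0[1]*1000+dy,p0[2]*100])
            r=minimize(cost,q0,method="Nelder-Mead",options=dict(initial_simplex=q0+np.array([[0,0,0],[4,0,0],[0,4,0],[0,0,5]]),xatol=.05,fatol=.1))
            if best is None or r.fun<best.fun: best=r
    return np.round([best.x[0],best.x[1],best.x[2]/100],3),round(best.fun,1)
P4=[(x,y) for x in(-.042,.042) for y in(.04,-.04)]
JIG=[rc(x,y,.074,.048,.016,1) for x,y in P4]+[rc(0,0,.172,.252,.012,1)]
BLK=[rc(0,0,.070,.044,.016,-1)]
PLATE=[rc(0,0,.168,.180,.006,-1)]
BLOCK=[rc(.015,0,.170,.124,.01,-1)]
BLADE=[rc(.053,0,.074,.040,.008,1)]
HANDLE=[rc(-.0475,0,.095,.020,.014,-1)]
E
python3 - <<'E'
from fit import *
for n in("top","side"):
    c=np.load("c_top.npy",allow_pickle=True).item() if n=="top" else env.camera("side")
    if n=="side": np.save("c_side.npy",c,allow_pickle=True)
    print(n)
    print("jig",*fit(c,JIG,(.641,-.006,-.055)))
    for b in [(.425,-.169,.03),(.443,-.079,.04),(.432,.005,0),(.426,.081,.11)]: print("blank",*fit(c,BLK,b,ch=0))
    print("plate",*fit(c,PLATE,(.49,.288,0)))
    print("block",*fit(c,BLOCK,(.673,-.31,-.03),ch=0))
    for k in [(.462,-.244,-.02),(.462,-.316,0.0)]: print("knife",*fit(c,HANDLE,k,ch=0))
E
```

```text
top
jig [ 6.42784e+02 -1.03660e+01 -6.00000e-02] -2513.1
blank [ 4.23836e+02 -1.69824e+02  3.20000e-02] -694.3
blank [ 4.41946e+02 -7.99990e+01  4.30000e-02] -695.9
blank [4.32305e+02 2.83600e+00 3.00000e-03] -697.1
blank [4.25133e+02 8.04170e+01 1.08000e-01] -696.8
plate [4.89335e+02 2.85946e+02 2.00000e-03] -291.5
block [ 6.75071e+02 -3.10763e+02 -4.30000e-02] -1019.9
knife [ 4.62181e+02 -2.49942e+02  4.00000e-02] -914.9
knife [ 4.64464e+02 -3.10998e+02  1.70000e-02] -12.3
side
jig [ 6.44302e+02 -7.92000e+00 -7.10000e-02] -2063.3
blank [ 4.27847e+02 -1.45458e+02 -1.50000e-02] -627.8
blank [ 4.45911e+02 -5.84070e+01  2.60000e-02] -643.8
blank [ 4.35992e+02  2.19220e+01 -4.50000e-02] -653.4
blank [4.27401e+02 9.93180e+01 9.60000e-02] -639.7
plate [4.94161e+02 2.95163e+02 1.00000e-03] -717.7
block [ 6.76308e+02 -2.92044e+02 -1.10000e-02] -702.1
knife [ 4.65399e+02 -2.36251e+02 -1.70000e-02] -663.6
knife [ 4.72669e+02 -3.32823e+02 -1.90000e-02] -666.6
```

Run:
```python
from fit import *
c=np.load("c_side.npy",allow_pickle=True).item()
t=np.load("c_top.npy",allow_pickle=True).item()
for uv in [(302.9,244.4),(296.8,225.4),(294.7,211.7),(299,200.5)]: print(np.round(at(c,uv,0)*1000,1))
def draw(c,p,r,img,col,s,o):
    for cx,cy,w,h,z,_ in r:
        q=np.array([(-w/2,-h/2),(w/2,-h/2),(w/2,h/2),(-w/2,h/2)])+[cx,cy]
        R=np.array([[np.cos(p[2]),-np.sin(p[2])],[np.sin(p[2]),np.cos(p[2])]])
        u=proj(c,np.c_[q@R.T+np.array(p[:2])/1000,np.full(4,z)])
        cv2.polylines(img,[np.round((u-o+.5)*s*16).astype(int).reshape(-1,1,2)],True,col,1,cv2.LINE_AA,4)
L=[((642.8,-10.4,-.06),JIG),((423.8,-169.8,.032),BLK),((442,-80,.043),BLK),((432.3,2.8,.003),BLK),((425.1,80.4,.108),BLK),((489.3,285.9,0),PLATE),((675,-310.8,-.043),BLOCK),((462,-247,0),HANDLE),((462,-247,0),BLADE),((464,-316,.0),HANDLE)]
for n,cc,(x0,y0,x1,y1) in(("ovt",t,(115,120,375,260)),("ovs",c,(190,150,330,330))):
    s=3
    img=cv2.resize(cc["frame"][y0:y1,x0:x1],None,fx=s,fy=s,interpolation=cv2.INTER_CUBIC)
    for p,r in L: draw(cc,p,r,img,(0,0,255),s,np.array([x0,y0]))
    cv2.imwrite(f"pics/{n}.png",img)
```

```text
[425.8  79.9   0. ]
[436.9 -11.5   0. ]
[438.7 -84.2   0. ]
[ 421.  -148.3    0. ]
```

View pics/ovt.png

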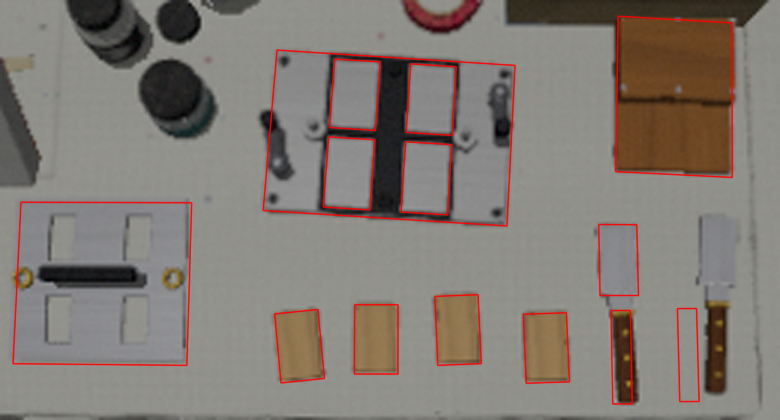

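View pics/ovs.png

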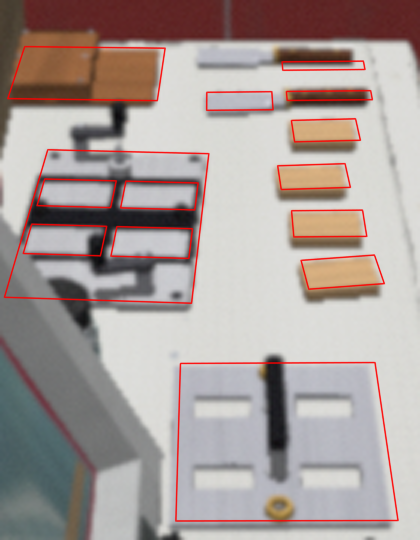

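```bash
cat > plan.py <<'E'
from h import *
def yaw(s):
    x=Ro.from_rotvec(s["tool_rot"]).as_matrix()[:,0]; return np.arctan2(x[1],x[0])
def rel(pts,s=None,start=None):
    """pts: (x,y,z mm, yaw) -> dx dy dz turn relative to pose now (or start)"""
    if start is None:
        s=s or env.sense(); p=np.array(s["eef_pos"])*1000; a=yaw(s)
        print("now",s["time"],np.round(p,1),round(a,3),"F",np.round(s["ft_force"],1),"w",round(s["gripper_width"]*94,1))
    else: p=np.array(start[:3],float);a=start[3]
    for x,y,z,t in pts:
        d=np.array([x-p[0],y-p[1]]); d=np.array([np.cos(a)*d[0]+np.sin(a)*d[1],np.sin(a)*d[0]-np.cos(a)*d[1]])
        print((x,y,z,t),"->",np.round([*d,p[2]-z],1),round(-((t-a+np.pi)%(2*np.pi)-np.pi),3))
def jg(x,y,p=(643.5,-9.2,-.065)): 
    c,s=np.cos(p[2]),np.sin(p[2]); return p[0]+c*x-s*y,p[1]+s*x+c*y
E
python3 - <<'E'
from plan import *
from fit import *
t=np.load("c_top.npy",allow_pickle=True).item()
a=at(t,(219.2,161.4),.052)*1000;b=at(t,(269.5,164.8),.052)*1000
print("pins",a,b,(a+b)/2,np.arctan2(a[1]-b[1],a[0]-b[0])-np.pi/2,np.hypot(*(a-b)[:2]))
for i,(x,y) in enumerate(((-42,40),(-42,-40),(42,40),(42,-40))): print("nest",i,np.round(jg(x,y),1))
rel([(423.8,-169.8,80,.032),(423.8,-169.8,19,.032)])
E
```

```text
pins [644.36847722  65.85489898  52.        ] [634.63574498 -86.48042084  52.        ] [639.5021111  -10.31276093  52.        ] -0.06380346811012916 152.64591622485992
nest 0 [604.2  33.4]
nest 1 [599.  -46.4]
nest 2 [688.  28.]
nest 3 [682.8 -51.8]
now 2.45 [ 164.9 -654.5  216.4] 0.247 F [-0.5  0.6  0.3] w 94.0
(423.8, -169.8, 80, 0.032) -> [ 369.5 -406.7  136.4] 0.215
(423.8, -169.8, 19, 0.032) -> [ 369.5 -406.7  197.4] 0.215
```

Call:
{"name": "send_rows", "arguments": {
  "steps": "0.3 40 -45 15 0.03; 0.3 82 -90 30 0.06; 0.3 123 -135 45 0.1; 0.3 164 -180 60 0.14; 0.3 205 -225 76 0.18; 0.3 246 -270 92 0.215; 0.3 287 -316 107 0.215; 0.3 328 -361 122 0.215; 0.3 369.5 -406.7 136 0.215; 0.3 369.5 -406.7 136 0.215; 0.3 369.5 -406.7 136 0.215"
}}

```text
time: 3.82
eef_pos: [0.4239, -0.1698, 0.0805]
tool_rot: [-3.141, -0.051, 0.0]
ft_force: [0.3, 0.5, -0.1]
gripper_width: 0.699
gripper_force: 0.0
```

Call:
{"name": "send_rows", "arguments": {
  "steps": "0.3 0 0 30 0; 0.3 0 0 50 0; 0.3 0 0 61.5 0; 0.3 0 0 61.5 0; 1 0 0 61.5 0; 1 0 0 61.5 0; 1 0 0 61.5 0; 1 0 0 61.5 0; 1 0 0 61.5 0; 1 0 0 30 0; 1 0 0 -30 0; 1 0 0 -40 0"
}}

```text
time: 5.32
eef_pos: [0.4256, -0.1704, 0.1239]
tool_rot: [3.139, 0.05, 0.008]
ft_force: [-0.1, -0.0, -1.0]
gripper_width: 0.465
gripper_force: 30.0
```

Run:
```python
from plan import *
rel([(682.8,-51.8,120,-.065),(682.8,-51.8,50,-.065),(682.8,-51.8,31,-.065)])
rel([(442,-80,80,.043),(442,-80,19,.043)],start=(682.8,-51.8,90,-.065))
```

```text
now 5.325 [ 425.6 -170.4  123.9] 0.032 F [-0.1 -0.  -1. ] w 43.7
(682.8, -51.8, 120, -0.065) -> [ 260.9 -110.3    3.9] 0.097
(682.8, -51.8, 50, -0.065) -> [ 260.9 -110.3   73.9] 0.097
(682.8, -51.8, 31, -0.065) -> [ 260.9 -110.3   92.9] 0.097
(442, -80, 80, 0.043) -> [-238.5   43.8   10. ] -0.108
(442, -80, 19, 0.043) -> [-238.5   43.8   71. ] -0.108
```

Call:
{"name": "send_rows", "arguments": {
  "steps": "1 50 -22 0 0.03; 1 105 -44 0 0.06; 1 160 -66 0 0.097; 1 212 -88 0 0.097; 1 262.6 -109.6 5 0.097; 1 262.6 -109.6 40 0.097; 1 262.6 -109.6 65 0.097; 1 262.6 -109.6 75 0.097; 1 262.6 -109.6 80 0.097; 1 262.6 -109.6 84 0.097; 1 262.6 -109.6 87 0.097; 1 262.6 -109.6 87 0.097"
}}

```text
time: 6.82
eef_pos: [0.683, -0.0523, 0.0338]
tool_rot: [3.14, -0.103, 0.001]
ft_force: [0.3, -3.0, -1.2]
gripper_width: 0.47
gripper_force: 30.0
```

Run:
```python
from plan import *
rel([])
c=env.camera("side"); cv2.imwrite("pics/s1.png",cv2.resize(c["frame"][170:270,180:320],None,fx=5.5,fy=5.5,interpolation=cv2.INTER_CUBIC))
```

```text
now 6.825 [683.  -52.3  33.8] -0.066 F [ 0.3 -3.  -1.2] w 44.2
```

View pics/s1.png

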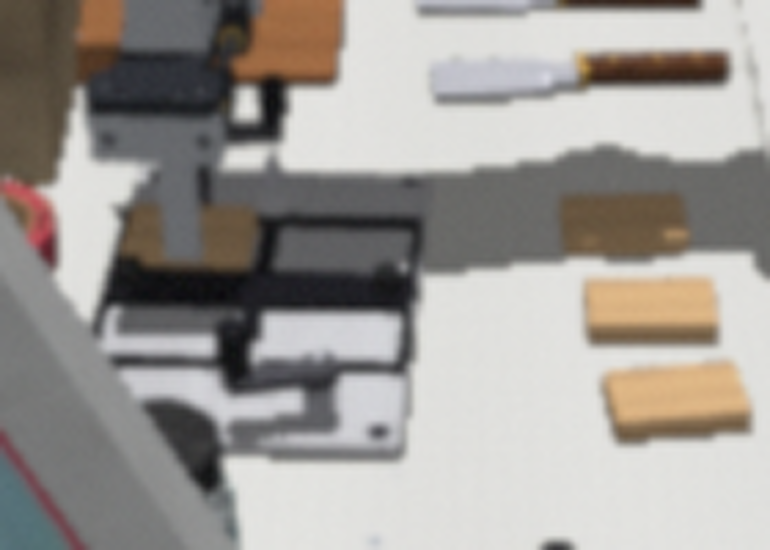

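Call:
{"name": "send_rows", "arguments": {
  "steps": "1 0 0 2.5 0; 1 0 0 2.5 0; 0.4 0 0 2.5 0; 0.4 0 0 2.5 0; 0.4 0 0 1 0; 0.4 0 0 -35 0; 0.4 0 0 -76 0; 0.3 -58 11 -76 -0.05; 0.3 -116 22 -76 -0.108; 0.3 -174 33 -70 -0.108; 0.3 -238.5 43.8 -50 -0.108; 0.3 -238.5 43.8 -46 -0.108"
}}

```text
time: 8.38
eef_pos: [0.4377, -0.0809, 0.0789]
tool_rot: [3.14, 0.065, -0.005]
ft_force: [0.7, 0.8, -1.0]
gripper_width: 0.698
gripper_force: 0.0
```

Call:
{"name": "send_rows", "arguments": {
  "steps": "0.3 0 0 30 0; 0.3 0 0 50 0; 0.3 0 0 60.5 0; 0.3 0 0 60.5 0; 1 0 0 60.5 0; 1 0 0 60.5 0; 1 0 0 60.5 0; 1 0 0 60.5 0; 1 0 0 60.5 0; 1 0 0 30 0; 1 0 0 -30 0; 1 0 0 -40 0"
}}

```text
time: 9.88
eef_pos: [0.4437, -0.0804, 0.1229]
tool_rot: [3.14, 0.067, 0.008]
ft_force: [0.7, 0.2, -0.9]
gripper_width: 0.461
gripper_force: 30.0
```

Run:
```python
from plan import *
rel([])
J=(643.3,-11.2,-.065)
n=[jg(x,y,J) for x,y in ((-42,40),(-42,-40),(42,40),(42,-40))]
rel([(*n[1],35,-.065)],start=(442,-80,119.5,.043))
rel([(432.3,2.8,80,.003)],start=(*n[1],33.5,-.065))
rel([(*n[2],35,-.065)],start=(432.3,2.8,119.5,.003))
rel([(425.1,80.4,80,.108)],start=(*n[2],33.5,-.065))
rel([(*n[0],35,-.065)],start=(425.1,80.4,119.5,.108))
```

```text
now 9.875 [443.7 -80.4 122.9] 0.042 F [ 0.7  0.2 -0.9] w 43.4
(np.float64(598.790524212414), np.float64(-48.38745171579117), 35, -0.065) -> [158.  -24.8  84.5] 0.108
(432.3, 2.8, 80, 0.003) -> [-169.5  -40.3  -46.5] -0.068
(np.float64(687.8094757875859), np.float64(25.987451715791174), 35, -0.065) -> [255.6 -22.4  84.5] 0.068
(425.1, 80.4, 80, 0.108) -> [-265.7  -37.2  -46.5] -0.173
(np.float64(603.9868633191967), np.float64(31.443607777912916), 35, -0.065) -> [172.6  68.   84.5] 0.173
```

Call:
{"name": "send_rows", "arguments": {
  "steps": "1 50 -8 0 0.05; 1 105 -16 0 0.108; 1 158 -24.8 5 0.108; 1 158 -24.8 40 0.108; 1 158 -24.8 66 0.108; 1 158 -24.8 74 0.108; 1 158 -24.8 79 0.108; 1 158 -24.8 83 0.108; 1 158 -24.8 86 0.108; 1 158 -24.8 86 0.108"
}}

```text
time: 11.12
eef_pos: [0.5989, -0.0487, 0.0338]
tool_rot: [-3.14, 0.103, -0.001]
ft_force: [0.7, -0.2, -0.2]
gripper_width: 0.464
gripper_force: 30.0
```

Call:
{"name": "send_rows", "arguments": {
  "steps": "1 0 0 2.5 0; 1 0 0 2.5 0; 0.4 0 0 2.5 0; 0.4 0 0 2.5 0; 0.4 0 0 1 0; 0.4 0 0 -35 0; 0.4 0 0 -76 0; 0.3 -58 -14 -76 -0.05; 0.3 -116 -28 -70 -0.068; 0.3 -169.5 -40.3 -50 -0.068; 0.3 -169.5 -40.3 -46 -0.068; 0.3 -169.5 -40.3 -46 -0.068"
}}

```text
time: 12.62
eef_pos: [0.4329, 0.0027, 0.0798]
tool_rot: [-3.142, -0.005, -0.001]
ft_force: [0.9, -0.7, 0.3]
gripper_width: 0.7
gripper_force: 0.0
```

Call:
{"name": "send_rows", "arguments": {
  "steps": "0.3 0 0 30 0; 0.3 0 0 50 0; 0.3 0 0 60.5 0; 0.3 0 0 60.5 0; 1 0 0 60.5 0; 1 0 0 60.5 0; 1 0 0 60.5 0; 1 0 0 60.5 0; 1 0 0 60.5 0; 1 0 0 30 0; 1 0 0 -30 0; 1 0 0 -40 0"
}}

```text
time: 14.12
eef_pos: [0.434, 0.0028, 0.1229]
tool_rot: [-3.142, -0.004, -0.009]
ft_force: [-0.5, 0.2, -1.5]
gripper_width: 0.465
gripper_force: 30.0
```

Call:
{"name": "send_rows", "arguments": {
  "steps": "1 60 -5 0 0.03; 1 120 -10 0 0.068; 1 180 -16 0 0.068; 1 240 -21 0 0.068; 1 255.6 -22.4 10 0.068; 1 255.6 -22.4 45 0.068; 1 255.6 -22.4 66 0.068; 1 255.6 -22.4 74 0.068; 1 255.6 -22.4 79 0.068; 1 255.6 -22.4 83 0.068; 1 255.6 -22.4 86 0.068; 1 255.6 -22.4 86 0.068"
}}

```text
time: 15.62
eef_pos: [0.6879, 0.0257, 0.0337]
tool_rot: [-3.14, 0.103, -0.0]
ft_force: [0.5, -0.1, -0.6]
gripper_width: 0.464
gripper_force: 30.0
```

Call:
{"name": "send_rows", "arguments": {
  "steps": "1 0 0 2.5 0; 1 0 0 2.5 0; 0.4 0 0 2.5 0; 0.4 0 0 2.5 0; 0.4 0 0 1 0; 0.4 0 0 -35 0; 0.4 0 0 -76 0; 0.4 -60 -8 -76 -0.05; 0.3 -120 -16 -76 -0.12; 0.3 -180 -25 -70 -0.173; 0.3 -240 -33 -55 -0.173; 0.3 -265.7 -37.2 -46 -0.173"
}}

```text
time: 17.12
eef_pos: [0.4221, 0.0801, 0.0793]
tool_rot: [3.136, 0.171, -0.001]
ft_force: [1.0, 1.3, 0.8]
gripper_width: 0.702
gripper_force: 0.0
```

Call:
{"name": "send_rows", "arguments": {
  "steps": "0.3 0 0 15 0; 0.3 0 0 40 0; 0.3 0 0 60.5 0; 0.3 0 0 60.5 0; 1 0 0 60.5 0; 1 0 0 60.5 0; 1 0 0 60.5 0; 1 0 0 60.5 0; 1 0 0 60.5 0; 1 0 0 30 0; 1 0 0 -30 0; 1 0 0 -40 0"
}}

```text
time: 18.62
eef_pos: [0.4268, 0.0806, 0.1229]
tool_rot: [-3.137, -0.169, -0.009]
ft_force: [-0.2, -0.7, -1.1]
gripper_width: 0.464
gripper_force: 30.0
```

Call:
{"name": "send_rows", "arguments": {
  "steps": "1 57 22 0 0.06; 1 115 45 0 0.12; 1 172.6 68 0 0.173; 1 172.6 68 20 0.173; 1 172.6 68 50 0.173; 1 172.6 68 66 0.173; 1 172.6 68 74 0.173; 1 172.6 68 79 0.173; 1 172.6 68 83 0.173; 1 172.6 68 86 0.173; 1 172.6 68 86 0.173"
}}

```text
time: 20.0
eef_pos: [0.6041, 0.0312, 0.0336]
tool_rot: [-3.14, 0.102, -0.0]
ft_force: [0.1, -0.4, -0.8]
gripper_width: 0.467
gripper_force: 30.0
```

Call:
{"name": "send_rows", "arguments": {
  "steps": "1 0 0 2.5 0; 1 0 0 2.5 0; 0.4 0 0 2.5 0; 0.4 0 0 2.5 0; 0.4 0 0 1 0; 0.4 0 0 -35 0; 0.4 0 0 -76 0; 0.4 -28 50 -100 0; 0.4 -56 100 -130 0; 0.4 -84 145 -160 0; 0.4 -112 188 -166 0; 0.4 -112 188 -166 0"
}}

```text
time: 21.5
eef_pos: [0.4781, -0.1526, 0.2004]
tool_rot: [3.138, -0.111, 0.001]
ft_force: [1.0, 0.7, 0.1]
gripper_width: 0.602
gripper_force: 0.0
```

Run:
```python
from plan import *
from fit import *
rel([])
for n in("top","side"):
    c=env.camera(n)
    print(n,"plate",*fit(c,PLATE,(.49,.288,0)))
    for m in("plate_handle","stencil_plate"): print(m,[(np.round(r["xy"],1).tolist(),round(r["score"],2),np.round(at(c,r["xy"],.047 if m[0]=="p" else 0)*1000,1).tolist()) for r in env.landmark_of(c,m)[:2]])
    r=env.masks_of(c,"stencil_plate")[0]; print(r["score"],*rect(c,r["region"],.006))
    cv2.imwrite(f"pics/{n}2.png",cv2.resize(c["frame"][110:270,110:350] if n=="top" else c["frame"][170:340,180:360],None,fx=3.3,fy=3.3,interpolation=cv2.INTER_CUBIC))
    np.save(f"c_{n}.npy",c,allow_pickle=True)
```

```text
now 21.5 [ 478.1 -152.6  200.4] -0.071 F [1.  0.7 0.1] w 56.6
top plate [4.89331e+02 2.85941e+02 2.00000e-03] -301.0
plate_handle [([141.9, 211.6], 0.81, [491.0, 295.7, 47.0]), ([232.9, 151.7], 0.67, [676.2, 25.0, 47.0])]
stencil_plate [([143.8, 212.4], 0.94, [493.6, 302.4, 0.0])]
0.64 [495.  289.7 183.  168.5] -1.563
side plate [494.208 295.137  -0.   ] -720.6
plate_handle [([279.1, 283.3], 0.76, [500.1, 289.6, 47.0])]
stencil_plate [([283.1, 298.4], 0.98, [489.9, 291.7, 0.0]), ([209.6, 273.9], 0.44, [676.9, 201.6, 0.0])]
0.88 [492.9 285.3 197.3 169.6] -1.551
```

View pics/top2.png

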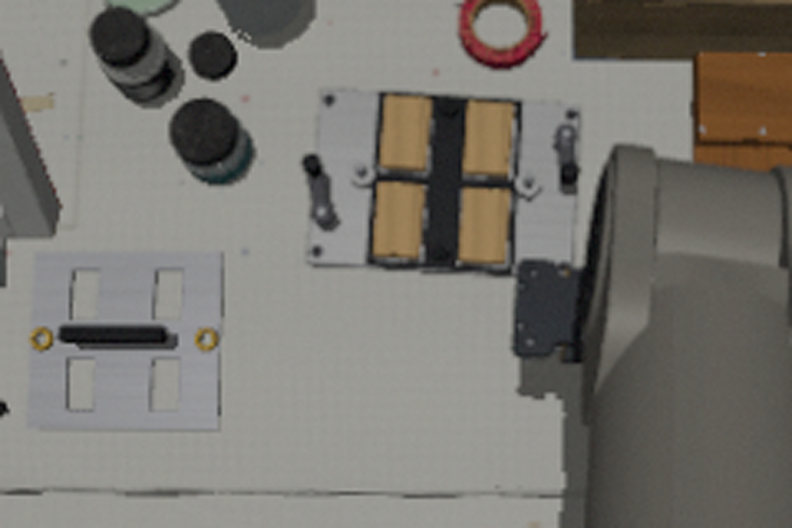

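View pics/side2.png

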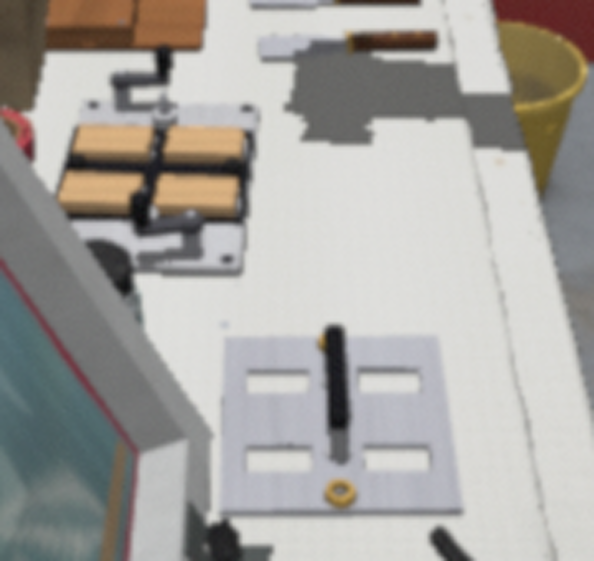

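Run:
```python
from fit import *
OP=[rc(x,y,.047,.025,.006,1) for x,y in P4]+PLATE
H=[rc(0,0,.016,.098,.056,-1)]
for n in("top","side"):
    c=np.load(f"c_{n}.npy",allow_pickle=True).item()
    for ch in(1,2): print(n,ch,*fit(c,OP,(.493,.289,0),ch=ch,off=.002))
    print("handle",*fit(c,H,(.493,.289,0),off=.003))
    J2=[rc(x,y,.07,.044,.028,1) for x,y in P4]
    print("blanks in jig",*fit(c,J2,(.6433,-.0112,-.065),ch=2), "jig",*fit(c,JIG[4:],(.6433,-.0112,-.065)))
t=np.load("c_top.npy",allow_pickle=True).item();s=np.load("c_side.npy",allow_pickle=True).item()
for c,uv in((t,(121.8,212.1)),(t,(172.4,212.1)),(s,(282.7,318.8))): print(at(c,uv,.014)*1000)
```

```text
top 1 [490.632 287.238  -0.   ] -833.9
top 2 [490.725 287.224   0.   ] -846.2
handle [ 4.90211e+02  2.87135e+02 -3.00000e-03] -860.1
blanks in jig [ 6.42296e+02 -1.05300e+01 -6.10000e-02] -3172.2 jig [ 6.73212e+02 -3.59620e+01 -2.25000e-01] -514.8
side 1 [4.94895e+02 2.95734e+02 1.50000e-02] -1391.9
side 2 [4.94791e+02 2.95702e+02 1.40000e-02] -1419.0
handle [4.94122e+02 2.99113e+02 5.20000e-02] -816.0
blanks in jig [ 6.43271e+02 -6.00900e+00 -5.70000e-02] -2612.1 jig [ 6.56066e+02 -3.21790e+01 -2.40000e-02] -427.6
[492.54185461 367.62364159  14.        ]
[493.56862    209.98609095  14.        ]
[494.26158512 370.98489749  14.        ]
```

Run:
```python
from plan import *
s=env.sense();print(np.round(s["q"],2))
for a in(1.57,-1.57): rel([(492,288,120,a),(492,288,39,a)])
```

```text
[ 0.4   0.18 -0.26  1.99  0.05  0.98 -1.52]
now 21.9 [ 480.3 -148.3  199.2] -0.064 F [0.1 0.4 0.5] w 56.4
(492, 288, 120, 1.57) -> [ -16.2 -436.2   79.2] -1.634
(492, 288, 39, 1.57) -> [ -16.2 -436.2  160.2] -1.634
now 21.9 [ 480.3 -148.3  199.2] -0.064 F [0.1 0.4 0.5] w 56.4
(492, 288, 120, -1.57) -> [ -16.2 -436.2   79.2] 1.506
(492, 288, 39, -1.57) -> [ -16.2 -436.2  160.2] 1.506
```

Call:
{"name": "send_rows", "arguments": {
  "steps": "0.4 -1 -40 0 -0.15; 0.4 -2 -80 0 -0.33; 0.4 -4 -120 0 -0.5; 0.4 -6 -165 0 -0.68; 0.4 -8 -210 0 -0.85; 0.4 -9 -255 10 -1.02; 0.4 -11 -300 25 -1.2; 0.4 -12 -345 40 -1.37; 0.4 -14 -390 60 -1.55; 0.4 -16.2 -436.2 79 -1.634; 0.4 -16.2 -436.2 79 -1.634; 0.4 -16.2 -436.2 79 -1.634"
}}

```text
time: 23.4
eef_pos: [0.492, 0.2872, 0.1202]
tool_rot: [-2.223, -2.219, 0.001]
ft_force: [-0.5, -0.2, 0.1]
gripper_width: 0.605
gripper_force: 0.0
```

Run:
```python
from plan import *
rel([(492,288,120,1.57),(492,288,39,1.57)])
```

```text
now 23.4 [492.  287.2 120.2] 1.569 F [-0.5 -0.2  0.1] w 56.9
(492, 288, 120, 1.57) -> [ 0.8 -0.   0.2] -0.001
(492, 288, 39, 1.57) -> [ 0.8 -0.  81.2] -0.001
```

Descend, close, and lift a little.

Call:
{"name": "send_rows", "arguments": {
  "steps": "0.4 0 0 40 0; 0.4 0 0 70 0; 0.4 0 0 81 0; 0.4 0 0 81 0; 1 0 0 81 0; 1 0 0 81 0; 1 0 0 81 0; 1 0 0 81 0; 1 0 0 81 0; 1 0 0 81 0; 1 0 0 75 0; 1 0 0 65 0"
}}

```text
time: 24.9
eef_pos: [0.4917, 0.2869, 0.0555]
tool_rot: [-2.223, -2.219, 0.002]
ft_force: [0.7, -0.2, -4.5]
gripper_width: 0.166
gripper_force: 30.0
```

Run:
```python
from plan import *
rel([(643.3,-11,155,1.509),(643.3,-11,100,1.509),(643.3,-11,70,1.509)],start=(492,287.2,55.2,1.569))
```

```text
(643.3, -11, 155, 1.509) -> [-297.9  151.8  -99.8] 0.06
(643.3, -11, 100, 1.509) -> [-297.9  151.8  -44.8] 0.06
(643.3, -11, 70, 1.509) -> [-297.9  151.8  -14.8] 0.06
```

Call:
{"name": "send_rows", "arguments": {
  "steps": "1 0 0 -30 0; 1 0 0 -70 0; 1 0 0 -100 0; 1 -25 12 -100 0.01; 1 -65 32 -100 0.02; 1 -110 56 -100 0.03; 1 -155 79 -100 0.04; 1 -200 102 -100 0.06; 1 -240 122 -100 0.06; 1 -275 140 -100 0.06; 1 -297.9 151.8 -100 0.06; 1 -297.9 151.8 -100 0.06"
}}

```text
time: 26.4
eef_pos: [0.6437, -0.0135, 0.1555]
tool_rot: [-2.293, -2.148, 0.001]
ft_force: [-0.8, 0.5, -4.2]
gripper_width: 0.163
gripper_force: 30.0
```

Call:
{"name": "send_rows", "arguments": {
  "steps": "1 0 0 15 0; 1 0 0 35 0; 1 0 0 50 0; 1 0 0 57 0; 1 0 0 57 0; 1 0 0 57 0"
}}

```text
time: 27.15
eef_pos: [0.6438, -0.0109, 0.099]
tool_rot: [2.289, 2.151, 0.001]
ft_force: [-0.9, -0.1, -4.9]
gripper_width: 0.168
gripper_force: 30.0
```

Run:
```python
from plan import *
rel([])
for n in("side","top"):
    c=env.camera(n); np.save(f"c_{n}.npy",c,allow_pickle=True)
    cv2.imwrite(f"pics/{n}3.png",cv2.resize(c["frame"][165:265,180:310] if n=="side" else c["frame"][120:215,185:305],None,fx=6,fy=6,interpolation=cv2.INTER_CUBIC))
```

```text
now 27.15 [643.8 -10.9  99. ] 1.509 F [-0.9 -0.1 -4.9] w 15.8
```

View pics/side3.png

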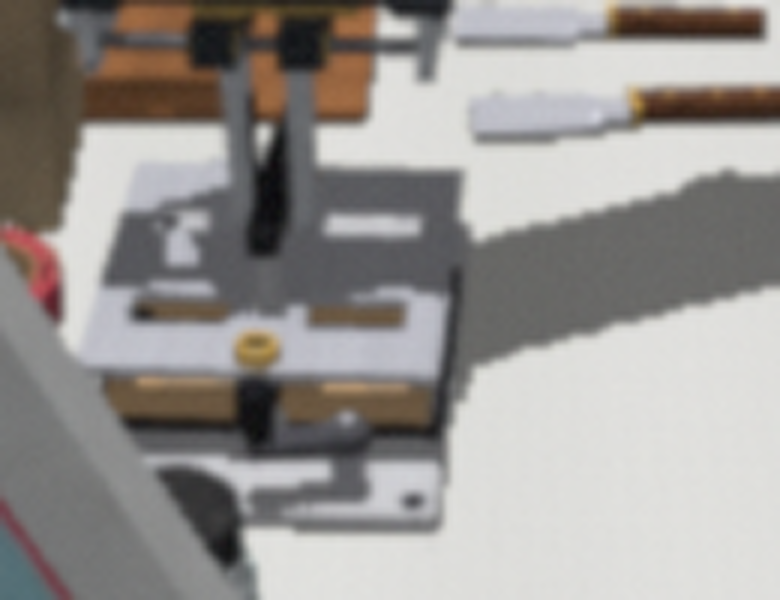

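View pics/top3.png

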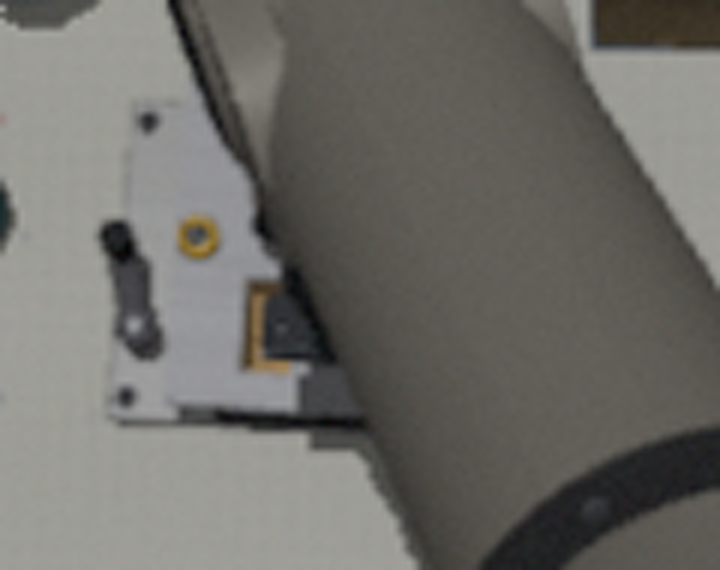

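Run:
```python
from plan import *
for n,(x0,y0,x1,y1) in (("top",(205,150,232,170)),("side",(210,212,236,232))):
    c=np.load(f"c_{n}.npy",allow_pickle=True).item(); f=c["frame"].astype(float)[y0:y1,x0:x1]
    w=np.clip(f[:,:,2]-f[:,:,0]-25,0,None); yy,xx=np.mgrid[y0:y1,x0:x1]
    u=np.array([(w*xx).sum()/w.sum(),(w*yy).sum()/w.sum()]); print(n,u,"bush",at(c,u,.072 if n=="top" else .071)*1000)
print("expected bush",643.8+78*np.sin(.062),-10.9+78*np.cos(.062))
t=np.load("c_top.npy",allow_pickle=True).item()
print("pin from image0 tip", at(t,(219.2,161.4),.052)*1000, "jig pose pin", jg(0,78,(643.3,-11,-.062)), jg(0,78,(642.5,-10.4,-.06)))
f=t["frame"][153:167,210:228].mean(2).round().astype(int); print(f)
```

```text
top [218.34170522 159.88235294] bush [644.23218054  66.94763645  72.        ]
side [221.72407542 224.58593183] bush [649.9484005   81.33966908  71.        ]
expected bush 648.6329023314318 66.95013201693907
pin from image0 tip [644.36847722  65.85489898  52.        ] jig pose pin (np.float64(648.1329023314318), np.float64(66.85013201693907)) (np.float64(647.1771925053966), np.float64(67.45964211494592))
[[148 150 149 148 149 149 150 148 150 149 149 149 149 149 149 147 131  88]
 [151 152 150 151 149 150 149 149 150 151 149 149 149 150 148 148 140  99]
 [151 153 152 152 150 149 145 138 141 141 145 150 149 150 149 148 142  94]
 [152 153 153 153 145 136 131 122 124 124 129 144 149 150 149 150 128  70]
 [152 153 153 154 140 109  94  93  90 103 110 134 150 150 148 150 123  62]
 [153 151 151 152 136  93  83  80  65  88  99 126 145 149 150 150 129  77]
 [151 149 151 150 136  95  83  78  79  91  98 121 140 148 149 149 143 118]
 [152 153 152 152 131 100  92  81 102 117 100 113 141 149 149 150 149 145]
 [153 153 153 152 129  97 101 112 122 112  83 117 146 151 150 150 148 149]
 [153 152 154 152 142 121 103  94  93  92 112 139 148 149 148 149 147 148]
 [138 154 153 150 148 143 132 124 123 128 140 146 146 146 146 145 146 147]
 [125 154 155 152 150 149 150 150 149 149 148 148 146 147 148 146 146 147]
 [126 154 153 153 150 152 152 153 151 153 151 151 149 150 150 145 142 143]
 [125 154 153 152 149 150 150 150 150 150 149 149 149 150 151 137 113 106]]
```

Call:
{"name": "send_rows", "arguments": {
  "steps": "1 -0.5 0 4 0; 1 -0.5 0 8 0; 1 -0.5 0 10 0; 1 -0.5 0 12 0; 1 -0.5 0 13 0; 1 -0.5 0 14 0; 1 -0.5 0 14 0; 1 -0.5 0 14 0"
}}

```text
time: 28.25
eef_pos: [0.6434, -0.0116, 0.0846]
tool_rot: [2.289, 2.151, 0.0]
ft_force: [-0.2, 0.4, -4.3]
gripper_width: 0.167
gripper_force: 30.0
```

Call:
{"name": "send_rows", "arguments": {
  "steps": "1 0 0 1 0; 1 0 0 2 0; 1 0 0 3 0; 1 0 0 4 0; 1 0 0 5 0; 1 0 0 6 0; 1 0 0 7 0; 1 0 0 7 0"
}}

```text
time: 29.25
eef_pos: [0.6435, -0.0117, 0.0774]
tool_rot: [2.289, 2.151, -0.0]
ft_force: [1.4, -4.7, -3.6]
gripper_width: 0.175
gripper_force: 30.0
```

Call:
{"name": "send_rows", "arguments": {
  "steps": "1 -0.6 0 0.5 0; 1 -0.6 0 2 0; 1 -0.6 0 3 0; 1 -0.6 0 4 0; 1 -0.6 0 5 0; 1 -0.6 0 6 0; 1 -0.6 0 7 0; 1 -0.6 0 7.5 0; 1 -0.6 0 7.5 0; 1 -0.6 0 7.5 0"
}}

```text
time: 30.5
eef_pos: [0.6434, -0.0121, 0.07]
tool_rot: [-2.289, -2.151, -0.0]
ft_force: [2.1, -1.2, -5.1]
gripper_width: 0.165
gripper_force: 30.0
```

Call:
{"name": "send_rows", "arguments": {
  "steps": "1 0 0 0.5 0; 1 0 0 1 0; 1 0 0 1.5 0; 1 0 0 1.5 0"
}}

```text
time: 31.0
eef_pos: [0.6435, -0.0121, 0.0698]
tool_rot: [2.289, 2.151, -0.0]
ft_force: [-5.5, -1.9, 15.1]
gripper_width: 0.17
gripper_force: 30.0
```

Call:
{"name": "send_rows", "arguments": {
  "steps": "1 0 0 -1 0; 0.6 0 0 -1 0; 0.6 0 0 -1 0; 0.6 0 0 -1 0; 0.6 0 0 -1 0; 0.6 0 0 -20 0; 0.6 0 0 -60 0; 0.6 0 0 -80 0; 0.6 0 0 -80 0"
}}

```text
time: 32.12
eef_pos: [0.6443, -0.0122, 0.1506]
tool_rot: [2.288, 2.15, 0.003]
ft_force: [-0.2, -0.6, -0.0]
gripper_width: 0.4
gripper_force: 0.0
```

Run:
```python
from plan import *
J=(643.4,-12,-.062)
c=env.camera("top")
for nm,uv,pv,sg in(("left",(204.1,159.1),(-44,110),1),("right",(282.3,161.8),(44,-110),-1)):
    P=np.array(jg(*pv,J)); k=(at(c,uv,.079)*1000)[:2]+[4,0]
    d=k-P; a=np.arctan2(d[1],d[0])-J[2]
    th=(a+np.pi/2)%(2*np.pi) if sg>0 else (a-np.pi/2)%(2*np.pi)
    print(nm,"pivot",P.round(1),"knob",k.round(1),"r",np.hypot(*d).round(1),"theta",round(th,3))
for m in("left_clamp_knob","right_clamp_knob"):
    print(m,[(np.round(r["xy"],1).tolist(),round(r["score"],2)) for r in env.landmark_of(c,m)[:3]])
s=env.sense();print(np.round(s["q"],2));rel([])
s=env.camera("side")
cv2.imwrite("pics/side4.png",cv2.resize(s["frame"][155:265,180:310],None,fx=6,fy=5.4,interpolation=cv2.INTER_CUBIC))
```

```text
left pivot [606.3 100.5] knob [648.8 108.6] r 43.2 theta 1.822
right pivot [ 680.5 -124.5] knob [ 641.8 -123.1] r 38.7 theta 1.597
left_clamp_knob [([201.0, 158.7], 0.52)]
right_clamp_knob [([341.5, 155.5], 0.53), ([356.2, 219.2], 0.28)]
[ 0.35  0.5  -0.57  1.71  0.31  1.02 -0.4 ]
now 32.275 [642.9 -12.3 147.7] 1.509 F [-0.5 -0.5  0.4] w 37.6
```

View pics/side4.png

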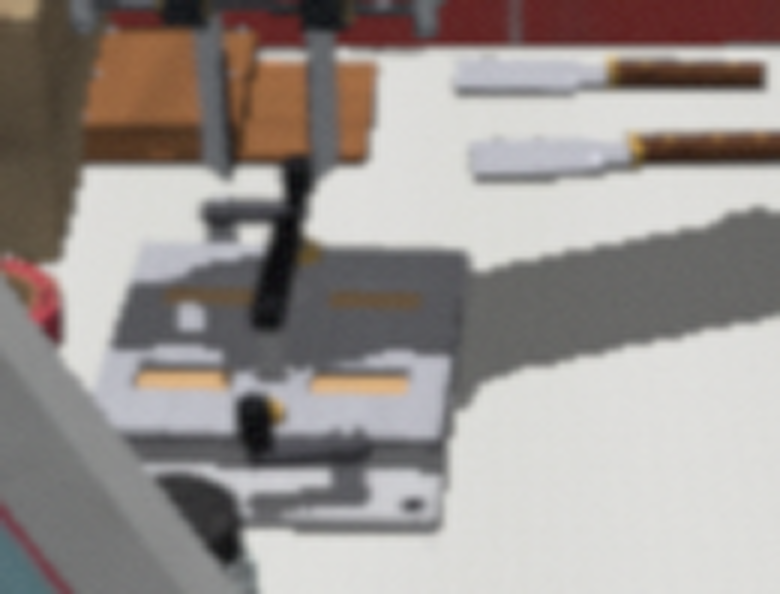

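```bash
cat > clamp.py <<'E'
from plan import *
J=(643.4,-12,-.062)
def pt(side,a,z=69,r=41):
    k=1 if side=="l" else -1
    x,y=jg(k*(-44+r*np.sin(a)),k*(110-r*np.cos(a)),J); return (round(x,1),round(y,1),z,1.509)
E
python3 - <<'E'
from clamp import *
S=(643.4,-12.2,149.3,1.509)
rel([pt("l",2.5,110),pt("l",2.5)],start=S)
print(); rel([pt("l",a) for a in np.arange(2.3,.5,-.2)]+[pt("l",.6),pt("l",.5)],start=pt("l",2.5))
print(); rel([pt("r",2.35,110),pt("r",2.35)],start=pt("l",.55,110))
print(); rel([pt("r",a) for a in np.arange(2.15,.5,-.2)]+[pt("r",.6),pt("r",.5)],start=pt("r",2.35))
E
```

```text
(np.float64(632.8), np.float64(131.8), 110, 1.509) -> [143.1 -19.5  39.3] -0.0
(np.float64(632.8), np.float64(131.8), 69, 1.509) -> [143.1 -19.5  80.3] -0.0

(np.float64(638.5), np.float64(125.9), 69, 1.509) -> [-5.5  6.1  0. ] -0.0
(np.float64(642.9), np.float64(119.0), 69, 1.509) -> [-12.2  10.9   0. ] -0.0
(np.float64(645.8), np.float64(111.3), 69, 1.509) -> [-19.7  14.2   0. ] -0.0
(np.float64(647.2), np.float64(103.3), 69, 1.509) -> [-27.6  16.1   0. ] -0.0
(np.float64(646.9), np.float64(95.1), 69, 1.509) -> [-35.8  16.3   0. ] -0.0
(np.float64(645.1), np.float64(87.1), 69, 1.509) -> [-43.9  15.    0. ] -0.0
(np.float64(641.6), np.float64(79.7), 69, 1.509) -> [-51.5  12.    0. ] -0.0
(np.float64(636.8), np.float64(73.1), 69, 1.509) -> [-58.3   7.6   0. ] -0.0
(np.float64(630.7), np.float64(67.6), 69, 1.509) -> [-64.2   1.9   0. ] -0.0
(np.float64(627.3), np.float64(65.3), 69, 1.509) -> [-66.7  -1.4   0. ] -0.0
(np.float64(623.7), np.float64(63.4), 69, 1.509) -> [-68.8  -4.9   0. ] -0.0

(np.float64(649.6), np.float64(-151.5), 110, 1.509) -> [-213.9   37.4    0. ] -0.0
(np.float6
[... 212 characters left out ...]
   0. ] -0.0
(np.float64(639.8), np.float64(-129.3), 69, 1.509) -> [ 21.6 -11.2   0. ] -0.0
(np.float64(639.6), np.float64(-121.1), 69, 1.509) -> [ 29.7 -11.9   0. ] -0.0
(np.float64(641.1), np.float64(-113.1), 69, 1.509) -> [ 37.8 -10.9   0. ] -0.0
(np.float64(644.2), np.float64(-105.5), 69, 1.509) -> [45.6 -8.2  0. ] -0.0
(np.float64(648.7), np.float64(-98.6), 69, 1.509) -> [52.7 -4.2  0. ] -0.0
(np.float64(654.5), np.float64(-92.8), 69, 1.509) -> [58.9  1.3  0. ] -0.0
(np.float64(661.3), np.float64(-88.3), 69, 1.509) -> [63.8  7.8  0. ] -0.0
(np.float64(659.5), np.float64(-89.3), 69, 1.509) -> [62.7  6.   0. ] -0.0
(np.float64(663.1), np.float64(-87.4), 69, 1.509) -> [64.8  9.5  0. ] -0.0
```

Call:
{"name": "send_rows", "arguments": {
  "steps": "1 45 -6 0 0; 1 95 -13 0 0; 1 143 -19.5 0 0; 1 143 -19.5 0 0; 1 143 -19.5 20 0; 1 143 -19.5 50 0; 1 143 -19.5 72 0; 1 143 -19.5 80 0; 1 143 -19.5 80 0"
}}

```text
time: 33.45
eef_pos: [0.6327, 0.1316, 0.0681]
tool_rot: [-2.289, -2.151, 0.001]
ft_force: [0.5, 0.6, 0.4]
gripper_width: 0.001
gripper_force: 0.0
```

Call:
{"name": "send_rows", "arguments": {
  "steps": "1 -5.5 6.1 0 0; 1 -12.2 10.9 0 0; 1 -19.7 14.2 0 0; 1 -27.6 16.1 0 0; 1 -35.8 16.3 0 0; 1 -43.9 15 0 0; 1 -51.5 12 0 0; 1 -58.3 7.6 0 0; 1 -64.2 1.9 0 0; 1 -66 -0.5 0 0; 1 -66 -0.5 0 0"
}}

```text
time: 34.83
eef_pos: [0.6266, 0.0752, 0.0693]
tool_rot: [-2.277, -2.153, -0.01]
ft_force: [-10.9, 39.5, 4.6]
gripper_width: 0.004
gripper_force: 19.4
```

Call:
{"name": "send_rows", "arguments": {
  "steps": "1 15 0 0 0; 1 15 20 0 0; 1 15 32 0 0; 1 2 32 0 0; 1 -8 32 0 0; 1 -8 32 0 0; 1 -8 22 0 0; 1 -8 14 0 0; 1 -8 8 0 0; 1 -8 4 0 0; 1 -8 1 0 0; 1 -8 1 0 0"
}}

```text
time: 36.33
eef_pos: [0.6286, 0.058, 0.0686]
tool_rot: [-2.289, -2.151, -0.0]
ft_force: [-0.2, -0.3, -0.1]
gripper_width: 0.006
gripper_force: 0.0
```

Call:
{"name": "send_rows", "arguments": {
  "steps": "1 0 -1.5 0 0; 1 0 -3 0 0; 1 0 -4 0 0; 1 0 -5 0 0; 1 0 -6 0 0; 1 0 -6 0 0"
}}

```text
time: 37.08
eef_pos: [0.625, 0.0581, 0.0689]
tool_rot: [2.288, 2.149, 0.006]
ft_force: [15.0, -2.1, -9.3]
gripper_width: 0.005
gripper_force: 7.6
```

Call:
{"name": "send_rows", "arguments": {
  "steps": "1 0 6 0 0; 1 0 10 -15 0; 1 0 10 -45 0; 1 -40 15 -50 0; 1 -90 20 -50 0; 1 -140 30 -50 0; 1 -185 38 -50 0; 1 -207.6 39.9 -45 0; 1 -207.6 39.9 -45 0; 1 -207.6 39.9 -20 0; 1 -207.6 39.9 0 0; 1 -207.6 39.9 0 0"
}}

```text
time: 38.58
eef_pos: [0.6487, -0.1498, 0.067]
tool_rot: [-2.285, -2.152, 0.002]
ft_force: [0.3, 0.3, 0.4]
gripper_width: 0.007
gripper_force: 0.0
```

Call:
{"name": "send_rows", "arguments": {
  "steps": "1 6.4 -5.1 0 0; 1 13.7 -9 0 0; 1 21.6 -11.2 0 0; 1 29.7 -11.9 0 0; 1 37.8 -10.9 0 0; 1 43 -9.5 0 0; 1 43 -9.5 0 0; 1 36 -9.5 0 0; 1 36 -25 0 0; 1 60 -25 0 0; 1 68 -25 0 0; 1 68 -25 0 0"
}}

```text
time: 40.08
eef_pos: [0.6292, -0.0811, 0.0687]
tool_rot: [2.288, 2.153, 0.001]
ft_force: [0.0, -0.6, -0.8]
gripper_width: 0.006
gripper_force: 0.0
```

Call:
{"name": "send_rows", "arguments": {
  "steps": "1 0 8 0 0; 1 0 16 0 0; 1 0 22 0 0; 1 0 27 0 0; 1 0 30 0 0; 1 0 32 0 0; 1 0 33 0 0; 1 0 34 0 0; 1 0 35 0 0; 1 0 35 0 0"
}}

```text
time: 41.32
eef_pos: [0.664, -0.0844, 0.0686]
tool_rot: [2.289, 2.151, 0.0]
ft_force: [0.0, 0.8, 0.2]
gripper_width: 0.002
gripper_force: 0.0
```

Call:
{"name": "send_rows", "arguments": {
  "steps": "1 0 1 0 0; 1 0 2 0 0; 1 0 2 0 0"
}}

```text
time: 41.7
eef_pos: [0.666, -0.0843, 0.0685]
tool_rot: [2.289, 2.151, 0.0]
ft_force: [0.0, -0.0, 0.4]
gripper_width: 0.005
gripper_force: 0.0
```

Run:
```python
from plan import *
c=env.camera("side")
cv2.imwrite("pics/side5.png",cv2.resize(c["frame"][155:265,180:310],None,fx=6,fy=5.4,interpolation=cv2.INTER_CUBIC))
```

```text
(no output)
```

View pics/side5.png

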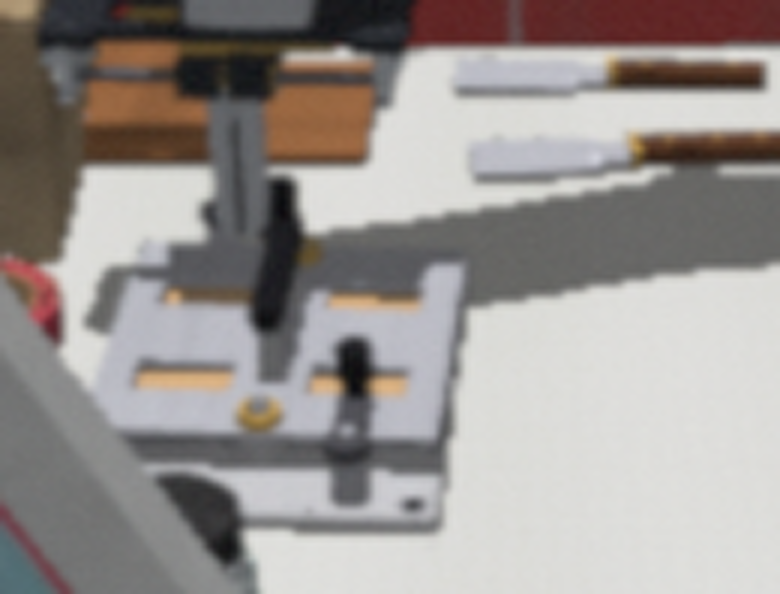

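Run:
```python
from plan import *
c=env.camera("side")
print([(np.round(r["xy"],1).tolist(),round(r["score"],2),np.round(at(c,r["xy"],.064)*1000)) for r in env.landmark_of(c,"right_clamp_knob")[:3]])
print(at(c,(227.4,189),.079)*1000, at(c,(226.9,193.5),.064)*1000)
print("left knob in",at(c,(353/6+180,343/5.4+155),.079)*1000, "expect 603.8,59.6")
```

```text
[([283.4, 183.2], 0.63, array([ 472., -150.,   64.])), ([223.1, 189.1], 0.4, array([ 660., -117.,   64.]))]
[644.23578308 -92.8195899   79.        ] [646.35134601 -91.13954747  64.        ]
left knob in [603.53579928  64.41014444  79.        ] expect 603.8,59.6
```

Call:
{"name": "send_rows", "arguments": {
  "steps": "1 5 -20 0 0; 1 5 -50 0 0; 1 -14 -52 0 0; 1 -16 -52 0 0; 1 -16 -38 0 0; 1 -16 -30 0 0; 1 -14 -23 0 0; 1 -11 -17 0 0; 1 -7 -12 0 0; 1 -4 -8 0 0; 1 -1 -5 0 0; 1 -1 -5 0 0"
}}

```text
time: 43.35
eef_pos: [0.6614, -0.0848, 0.0686]
tool_rot: [2.289, 2.151, 0.001]
ft_force: [0.2, 0.7, -0.2]
gripper_width: 0.008
gripper_force: 0.0
```

Call:
{"name": "send_rows", "arguments": {
  "steps": "1 0 1 0 0; 1 0 2 0 0; 1 0 3 0 0; 1 0 4 0 0; 1 0 4 0 0"
}}

```text
time: 43.98
eef_pos: [0.6634, -0.085, 0.0684]
tool_rot: [-2.288, -2.15, 0.003]
ft_force: [-11.4, 1.9, 8.2]
gripper_width: 0.006
gripper_force: 5.6
```

Call:
{"name": "send_rows", "arguments": {
  "steps": "1 0 -8 0 0; 1 0 -10 -40 0; 1 0 -10 -90 0; 1 20 -35 -110 0.15; 1 40 -60 -110 0.33; 1 60 -90 -110 0.5; 1 80 -115 -110 0.68; 1 100 -140 -110 0.85; 1 120 -165 -110 1.03; 0.6 134 -173 -110 1.2; 0.6 134 -173 -110 1.38; 0.6 134 -173 -110 1.509"
}}

```text
time: 45.48
eef_pos: [0.5004, 0.0593, 0.1788]
tool_rot: [3.141, -0.008, 0.002]
ft_force: [-1.0, -0.1, -0.3]
gripper_width: 0.284
gripper_force: 0.0
```

Run:
```python
from plan import *
from fit import *
rel([])
KN=HANDLE+[rc(.053,0,.074,.040,.008,.6)]
for n in("top","side"):
    c=env.camera(n); np.save(f"c_{n}.npy",c,allow_pickle=True)
    rs=env.masks_of(c,"ink_knife0"); 
    for r in rs[:3]: print(n,round(r["score"],2),*rect(c,r["region"],.012))
    for l in env.landmark_of(c,"ink_knife0")[:3]: print(" lm",round(l["score"],2),np.round(at(c,l["xy"],0)*1000,1))
    for k in((.465,-.247,.03),(.470,-.33,0)): print(n,"handle",*fit(c,HANDLE,k,ch=2,off=.004))
    print("block",*fit(c,BLOCK,(.675,-.311,-.04),ch=0)); 
    for l in env.landmark_of(c,"slot0")[:3]: print(" slot",round(l["score"],2),np.round(at(c,l["xy"],.01)*1000,1))
c=np.load("c_top.npy",allow_pickle=True).item()
cv2.imwrite("pics/top6.png",cv2.resize(c["frame"][120:260,230:380],None,fx=4.2,fy=4.2,interpolation=cv2.INTER_CUBIC))
```

```text
now 45.475 [500.4  59.3 178.8] -0.005 F [-1.  -0.1 -0.3] w 26.7
top 0.76 [ 468.9 -350.3  180.9   38.3] -0.034
top 0.73 [ 459.4 -248.4  185.3   39.7] 0.047
 lm 0.94 [ 464.4 -364.1    0. ]
 lm 0.64 [ 464.8 -251.4    0. ]
top handle [ 4.59168e+02 -2.49512e+02  4.80000e-02] -871.5
top handle [ 4.68287e+02 -3.48769e+02 -4.70000e-02] -864.4
block [ 6.74912e+02 -3.10801e+02 -4.40000e-02] -1027.6
 slot 0.83 [ 685.5 -279.7   10. ]
side 0.62 [ 406.2 -339.3   46.6   36.7] -0.02
side 0.58 [ 423.  -245.3  104.9   39.9] -0.017
 lm 0.71 [ 479.2 -234.6    0. ]
side handle [ 4.63442e+02 -2.35198e+02 -3.00000e-03] -664.4
side handle [ 4.71697e+02 -3.19128e+02  1.38000e-01] -461.0
block [ 6.76278e+02 -2.91949e+02 -1.30000e-02] -754.1
 slot 0.96 [ 684. -272.   10.]
 slot 0.73 [ 675.8 -351.6   10. ]
```

View pics/top6.png

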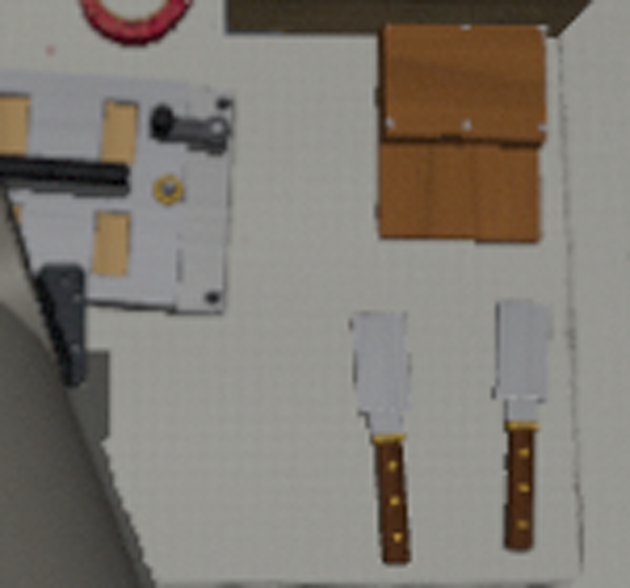

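Run:
```python
from fit import *
c=np.load("c_top.npy",allow_pickle=True).item()
print(*fit(c,[rc(.05,0,.1,.124,.033,-1)],(.675,-.311,-.04),ch=0))
print(*fit(c,[rc(-.035,0,.07,.124,.010,-1)],(.675,-.311,-.04),ch=0))
print(*fit(c,[rc(.05,0,.1,.124,.033,-1),rc(-.035,0,.07,.124,.010,-1)],(.675,-.311,-.04),ch=0))
from plan import *
B=(675.5,-311.5,-.04)
def bl(x,y): return jg(x,y,B)
print([np.round(bl(x,y),1) for x,y in((0,29),(0,-29),(-95,29))])
for k,a in(((322,222.7),0),((353.5,220.8),0)): print(at(c,k,.012)*1000)
S=(500.4,59.3,178.8,-.005)
rel([(424,-252.4,80,.055),(424,-252.4,16,.055)],start=S)
```

```text
[ 6.73612e+02 -3.06713e+02 -2.70000e-02] -606.4
[ 6.75044e+02 -3.07066e+02 -1.00000e-03] -808.1
[ 6.7476e+02 -3.0729e+02 -1.8000e-02] -1396.1
[array([ 676.7, -282.5]), array([ 674.3, -340.5]), array([ 581.7, -278.7])]
[ 462.60596955 -249.76973093   12.        ]
[ 468.41111538 -348.60499681   12.        ]
(424, -252.4, 80, 0.055) -> [-74.8 312.1  98.8] -0.06
(424, -252.4, 16, 0.055) -> [-74.8 312.1 162.8] -0.06
```

Call:
{"name": "send_rows", "arguments": {
  "steps": "0.4 -14 57 0 0; 0.4 -28 114 0 0; 0.4 -42 171 10 -0.02; 0.4 -55 228 40 -0.04; 0.4 -68 280 75 -0.06; 0.4 -74.8 312.1 100 -0.06; 0.4 -74.8 312.1 120 -0.06; 0.4 -74.8 312.1 145 -0.06; 0.4 -74.8 312.1 160 -0.06; 0.4 -74.8 312.1 163 -0.06; 0.4 -74.8 312.1 163 -0.06"
}}

```text
time: 47.25
eef_pos: [0.4258, -0.2528, 0.0159]
tool_rot: [3.14, 0.094, 0.0]
ft_force: [0.8, -0.3, -1.0]
gripper_width: 0.599
gripper_force: 0.0
```

Call:
{"name": "send_rows", "arguments": {
  "steps": "1 0 0 0 0; 1 0 0 0 0; 1 0 0 0 0; 1 0 0 0 0; 1 0 0 0 0; 1 0 0 0 0; 1 0 0 -10 0; 1 0 0 -40 0; 1 0 0 -64 0; 1 0 0 -64 0"
}}

```text
time: 48.5
eef_pos: [0.4265, -0.2533, 0.0813]
tool_rot: [3.139, 0.093, 0.004]
ft_force: [-0.2, 0.1, -0.5]
gripper_width: 0.211
gripper_force: 30.0
```

Run:
```python
from plan import *
rel([])
B=(675.7,-308,-.02)
bl=lambda x,y:jg(x,y,B)
# TCP is 40mm behind knife origin; handle tip start: blade tip (origin+90) 10 mm before mouth
S=(424,-252.4,80,.055)
rel([(*bl(-100-40,29),80,-.02),(*bl(-100-40,29),28.5,-.02),(*bl(-40,29),28.5,-.02)],start=S)
c=env.camera("side");cv2.imwrite("pics/side7.png",cv2.resize(c["frame"][135:225,200:340],None,fx=5,fy=5,interpolation=cv2.INTER_CUBIC))
c=env.camera("top")
r=env.masks_of(c,"ink_knife0")
for q in r[:3]: print(round(q["score"],2),*rect(c,q["region"],.07))
```

```text
now 48.5 [ 426.5 -253.3   81.3] 0.06 F [-0.2  0.1 -0.5] w 19.8
(np.float64(536.3079604007858), np.float64(-276.20598646960264), 80, -0.02) -> [110.8  29.9   0. ] 0.075
(np.float64(536.3079604007858), np.float64(-276.20598646960264), 28.5, -0.02) -> [110.8  29.9  51.5] 0.075
(np.float64(636.2879610674436), np.float64(-278.20585313893594), 28.5, -0.02) -> [210.5  37.4  51.5] 0.075
0.86 [ 512.5 -246.5   80.9   40.5] 0.057
0.6 [680.   28.3  40.4  21. ] 0.011
```

View pics/side7.png

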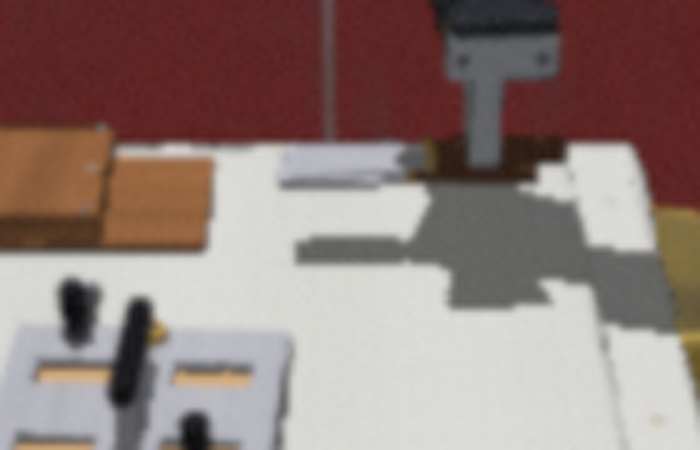

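Call:
{"name": "send_rows", "arguments": {
  "steps": "1 35 10 0 0.03; 1 75 20 10 0.077; 1 108.8 29.2 25 0.077; 1 108.8 29.2 42 0.077; 1 108.8 29.2 51.5 0.077; 1 108.8 29.2 51.5 0.077; 1 108.8 29.2 51.5 0.077"
}}

```text
time: 49.52
eef_pos: [0.5357, -0.2756, 0.0285]
tool_rot: [3.141, -0.028, 0.001]
ft_force: [1.2, 0.2, -0.9]
gripper_width: 0.211
gripper_force: 30.0
```

Run:
```python
from plan import *
B=(675.7,-308,-.02)
bl=lambda x,y:jg(x,y,B)
rel([(*bl(-140,29),28.5,-.02),(*bl(-40,29),28.5,-.02)])
from fit import *
c=env.camera("top")
print("blade",*fit(c,[rc(.053,0,.074,.040,.0205,1)],(.576,-.277,-.02)))
for q in env.masks_of(c,"ink_knife0")[:2]: print(round(q["score"],2),*rect(c,q["region"],.02))
```

```text
now 49.525 [ 535.7 -275.6   28.5] -0.018 F [ 1.2  0.2 -0.9] w 19.8
(np.float64(536.3079604007858), np.float64(-276.20598646960264), 28.5, -0.02) -> [0.6 0.6 0. ] 0.002
(np.float64(636.2879610674436), np.float64(-278.20585313893594), 28.5, -0.02) -> [100.6   0.8   0. ] 0.002
blade [ 5.73272e+02 -2.75802e+02 -2.50000e-02] -518.7
0.85 [ 627.1 -271.6   68.1   40.6] -0.159
0.47 [680.4 213.7  85.5  68.5] 0.79
```

Call:
{"name": "send_rows", "arguments": {
  "steps": "1 8 0.6 0 0; 1 20 0.6 0 0; 1 35 0.7 0 0; 1 50 0.7 0 0; 1 65 0.7 0 0; 1 80 0.8 0 0; 1 88 0.8 0 0; 1 93 0.8 0 0; 1 96 0.8 0 0; 1 96 0.8 0 0"
}}

```text
time: 50.88
eef_pos: [0.6318, -0.2779, 0.028]
tool_rot: [-3.141, 0.027, 0.0]
ft_force: [-0.5, 0.7, -1.7]
gripper_width: 0.21
gripper_force: 30.0
```

Call:
{"name": "send_rows", "arguments": {
  "steps": "1 1 0 0 0; 1 2 0 0 0; 1 3 0 0 0; 1 4 0 0 0; 1 5 0 0 0; 1 6 0 0 0; 1 7 0 0 0; 1 7 0 0 0"
}}

```text
time: 51.88
eef_pos: [0.6389, -0.278, 0.028]
tool_rot: [-3.141, 0.027, -0.0]
ft_force: [-0.4, -0.7, -1.1]
gripper_width: 0.21
gripper_force: 30.0
```

Call:
{"name": "send_rows", "arguments": {
  "steps": "1 1 0 0 0; 1 2 0 0 0; 1 2.5 0 0 0; 1 3 0 0 0; 1 3 0 0 0"
}}

```text
time: 52.5
eef_pos: [0.6419, -0.2781, 0.028]
tool_rot: [-3.141, 0.027, 0.0]
ft_force: [-0.2, 0.8, -0.3]
gripper_width: 0.208
gripper_force: 30.0
```

Call:
{"name": "send_rows", "arguments": {
  "steps": "1 1 0 0 0; 1 2 0 0 0; 1 2.5 0 0 0; 1 3 0 0 0; 1 3 0 0 0"
}}

```text
time: 53.12
eef_pos: [0.6427, -0.2785, 0.0272]
tool_rot: [-3.141, 0.028, 0.006]
ft_force: [-9.7, -0.8, 0.7]
gripper_width: 0.21
gripper_force: 30.0
```

Call:
{"name": "send_rows", "arguments": {
  "steps": "1 -1 0 0 0; 1 -1 0 1 0; 1 -1 0 2 0; 1 -1 0 2 0; 0.6 -1 0 1.5 0; 0.6 -1 0 1.5 0; 0.6 -1 0 1.5 0; 0.6 -1 0 0 0; 0.6 -1 0 -20 0; 0.6 -1 0 -70 0; 0.6 -1 0 -90 0; 0.6 -1 0 -90 0"
}}

```text
time: 54.62
eef_pos: [0.645, -0.2786, 0.1207]
tool_rot: [3.14, -0.027, 0.006]
ft_force: [0.1, -0.5, -0.2]
gripper_width: 0.4
gripper_force: 0.0
```

Run:
```python
from plan import *
from fit import *
c=env.camera("top")
for q in env.masks_of(c,"ink_knife0")[:3]: print(round(q["score"],2),*rect(c,q["region"],.012))
for q in env.landmark_of(c,"ink_knife0")[:3]: print(round(q["score"],2),at(c,q["xy"],.01)*1000)
f=fit(c,HANDLE,(.468,-.349,-.03),ch=2,off=.004)[0];print("knife1",f)
a=f[2]; rel([(f[0]+1-36*np.cos(a),f[1]-.7-36*np.sin(a),100,a),(f[0]+1-36*np.cos(a),f[1]-.7-36*np.sin(a),16,a)])
```

```text
0.62 [ 633.7 -308.1   49.2   38.5] -0.031
0.57 [ 622.3 -279.    70.9   19. ] -0.028
0.53 [609.89270028  77.37668847  10.        ]
0.25 [651.44722205  76.57498736  10.        ]
knife1 [ 4.96142e+02 -3.27975e+02 -3.41000e-01]
now 54.775 [ 643.3 -277.9  117.1] -0.017 F [-0.8 -0.5 -0.4] w 37.6
(np.float64(463.21485454387823), np.float64(-316.63553152339534), 100, np.float64(-0.341)) -> [-179.4   41.8   17.1] 0.324
(np.float64(463.21485454387823), np.float64(-316.63553152339534), 16, np.float64(-0.341)) -> [-179.4   41.8  101.1] 0.324
```

Call:
{"name": "send_rows", "arguments": {
  "steps": "0.4 -52 18 0 0; 0.4 -104 36 0 0; 0.4 -156 55 10 0.018; 0.4 -208.8 73.9 30 0.018; 0.4 -208.8 73.9 50 0.018; 0.4 -208.8 73.9 80 0.018; 0.4 -208.8 73.9 97 0.018; 0.4 -208.8 73.9 101 0.018; 0.4 -208.8 73.9 101 0.018"
}}

```text
time: 55.9
eef_pos: [0.434, -0.3483, 0.0171]
tool_rot: [-3.141, 0.055, 0.0]
ft_force: [0.2, 0.3, -0.4]
gripper_width: 0.6
gripper_force: 0.0
```

Call:
{"name": "send_rows", "arguments": {
  "steps": "1 0 0 0 0; 1 0 0 0 0; 1 0 0 0 0; 1 0 0 0 0; 1 0 0 0 0; 1 0 0 0 0; 1 0 0 -10 0; 1 0 0 -40 0; 1 0 0 -64 0; 1 0 0 -64 0; 1 0 0 -64 0"
}}

```text
time: 57.28
eef_pos: [0.4335, -0.3482, 0.0806]
tool_rot: [-3.141, 0.055, 0.001]
ft_force: [0.0, -0.1, -1.7]
gripper_width: 0.204
gripper_force: 30.0
```

Run:
```python
from plan import *
B=(675.7,-308,-.02)
bl=lambda x,y:jg(x,y,B)
rel([(*bl(-138,-29),80,-.02),(*bl(-138,-29),28.5,-.02)])
c=env.camera("top")
for q in env.masks_of(c,"ink_knife0")[:4]: print(round(q["score"],2),*rect(c,q["region"],.07),*rect(c,q["region"],.012))
```

```text
now 57.275 [ 433.5 -348.2   80.6] -0.035 F [ 0.  -0.1 -1.7] w 19.2
(np.float64(537.1476377459056), np.float64(-334.23438418965077), 80, -0.02) -> [103.  -17.6   0.6] -0.015
(np.float64(537.1476377459056), np.float64(-334.23438418965077), 28.5, -0.02) -> [103.  -17.6  52.1] -0.015
0.69 [ 622.4 -265.8   92.3   21.4] -0.03 [ 635.3 -277.8   96.9   22.4] -0.03
0.6 [ 519.7 -347.4   84.7   39.4] -0.04 [ 527.5 -363.4   88.9   41.4] -0.04
```

Call:
{"name": "send_rows", "arguments": {
  "steps": "1 35 -6 0 -0.005; 1 75 -12 10 -0.015; 1 103 -17.6 25 -0.015; 1 103 -17.6 42 -0.015; 1 103 -17.6 51 -0.015; 1 103 -17.6 51 -0.015; 1 103 -17.6 51 -0.015"
}}

```text
time: 58.25
eef_pos: [0.5371, -0.335, 0.0305]
tool_rot: [3.141, -0.033, 0.001]
ft_force: [0.8, -1.0, -1.6]
gripper_width: 0.207
gripper_force: 30.0
```

Call:
{"name": "send_rows", "arguments": {
  "steps": "1 8 0 0 0; 1 20 0 0 0; 1 35 0 0 0; 1 50 0 0 0; 1 65 0 0 0; 1 78 0 0 0; 1 85 0 0 0; 1 89 0 0 0; 1 91 0 0 0; 1 91 0 0 0"
}}

```text
time: 59.5
eef_pos: [0.6282, -0.3364, 0.03]
tool_rot: [-3.141, 0.032, 0.0]
ft_force: [0.1, 0.5, -0.3]
gripper_width: 0.213
gripper_force: 30.0
```

Call:
{"name": "send_rows", "arguments": {
  "steps": "1 1 0 0 0; 1 2 0 0 0; 1 3 0 0 0; 1 4 0 0 0; 1 5 0 0 0; 1 6 0 0 0; 1 6 0 0 0"
}}

```text
time: 60.38
eef_pos: [0.6345, -0.3364, 0.03]
tool_rot: [-3.141, 0.032, -0.0]
ft_force: [0.0, 0.7, -1.2]
gripper_width: 0.211
gripper_force: 30.0
```

Call:
{"name": "send_rows", "arguments": {
  "steps": "1 1 0 0 0; 1 2 0 0 0; 1 3 0 0 0; 1 4 0 0 0; 1 4 0 0 0"
}}

```text
time: 61.0
eef_pos: [0.6385, -0.3365, 0.03]
tool_rot: [-3.141, 0.032, -0.0]
ft_force: [-0.3, 0.1, -1.3]
gripper_width: 0.207
gripper_force: 30.0
```

Call:
{"name": "send_rows", "arguments": {
  "steps": "1 1 0 0 0; 1 2 0 0 0; 1 3 0 0 0; 1 4 0 0 0; 1 4 0 0 0"
}}

```text
time: 61.62
eef_pos: [0.6416, -0.3367, 0.0297]
tool_rot: [-3.141, 0.032, 0.002]
ft_force: [-4.8, -1.1, 0.9]
gripper_width: 0.21
gripper_force: 30.0
```

Call:
{"name": "send_rows", "arguments": {
  "steps": "1 1 0 0 0; 1 0 0 1 0; 1 0 0 2.5 0; 1 0 0 2.5 0; 0.6 0 0 2 0; 0.6 0 0 2 0; 0.6 0 0 2 0; 0.6 0 0 0 0; 0.6 0 0 -20 0; 0.6 0 0 -70 0; 0.6 0 0 -110 0; 0.6 0 0 -130 0"
}}

```text
time: 63.12
eef_pos: [0.6434, -0.337, 0.164]
tool_rot: [3.14, -0.032, 0.006]
ft_force: [-0.2, -0.7, -0.1]
gripper_width: 0.398
gripper_force: 0.0
```

Call:
{"name": "send_rows", "arguments": {
  "steps": "0.6 -55 20 0 0; 0.6 -100 45 0 0; 0.6 -150 80 0 0; 0.6 -190 120 0 0; 0.6 -220 160 0 0; 0.6 -240 200 0 0; 0.6 -240 200 0 0"
}}

```text
time: 64.0
eef_pos: [0.3951, -0.5348, 0.1599]
tool_rot: [3.141, -0.04, -0.002]
ft_force: [1.2, 0.6, -0.4]
gripper_width: 0.402
gripper_force: 0.0
```

Run:
```python
from plan import *
from fit import *
rel([])
c=env.camera("top");s=env.camera("side")
for nm,cc in(("top",c),("side",s)):
    for q in env.masks_of(cc,"ink_knife0")[:3]: print(nm,round(q["score"],2),*rect(cc,q["region"],.027))
print("handles",*fit(c,[rc(-.0475,0,.095,.020,.027,-1)],(.676,-.279,-.02),ch=1,off=.003),*fit(c,[rc(-.0475,0,.095,.020,.027,-1)],(.676,-.337,-.02),ch=1,off=.003))
# clamp knobs & plate
for cc in(c,s):
  print(*fit(cc,[rc(x,y,.047,.025,.036,1) for x,y in P4[1:3]]+[rc(0,0,.016,.098,.086,-1)],(.6434,-.012,-.062),ch=2))
for k in((603.8,59.6),(683,-83.6)):
    for n,cc in(("top",c),("side",s)):
        u=proj(cc,[[k[0]/1000,k[1]/1000,.079]])[0]; g=cc["frame"].mean(2); x,y=int(round(u[0])),int(round(u[1]))
        w=np.clip(75-g[y-6:y+7,x-6:x+7],0,None); yy,xx=np.mgrid[-6:7,-6:7]
        print(n,"knob dark offset px",round((w*xx).sum()/w.sum(),1),round((w*yy).sum()/w.sum(),1),int((w>0).sum()))
```

```text
now 64.0 [ 395.1 -534.8  159.9] -0.026 F [ 1.2  0.6 -0.4] w 37.8
top 0.71 [ 630.3 -276.2   92.6   18.8] -0.028
top 0.71 [ 630.9 -333.1   93.1   19.2] -0.038
side 0.49 [ 632.4 -260.1   92.1   34.1] -0.018
side 0.44 [ 631.8 -316.3   88.5   36.1] -0.02
handles [ 6.72955e+02 -2.74641e+02 -1.60000e-02] -599.8 [ 6.72446e+02 -3.34326e+02 -4.40000e-02] -564.9
[ 6.39809e+02 -9.45300e+00 -8.40000e-02] -1086.3
[ 6.42124e+02  3.53600e+00 -8.00000e-02] -1116.9
top knob dark offset px -0.5 1.7 59
side knob dark offset px -0.5 3.7 35
top knob dark offset px 0.2 2.6 68
side knob dark offset px 0.7 3.9 33
```

```bash
python3 -c "
from cell import env
print(env.hand_in())"
```

```text
the job is handed in; nothing more can be done
None
```

I handed the job in at about 64 s of the 210 s allowed: four blanks lie flat in the pockets, the plate is home on both pins, both clamps are in at their stops, both knives are in their slots up to the handle, and the bottle was left alone. The hand-in gave no verdict, so this rests on my own camera and force readings.

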